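Put the pole plates away by shape in the latched chest

TASK

Open the grey chest behind the granite surface plate: hook the recessed paddle in its lid, pull it up to trip the latch and raise the lid with it, then swing the lid right back so that it stands open past upright. Then slide the three loose aluminium pole plates over the far edge of the surface plate into the chest, each into the well that already holds a plate of the same shape (round with round, square with square), so that they lie flat in their wells. Do not let a plate fall on the table, and leave the other things on the table and on the surface plate where they are.

Things in the scene. Friction and masses are not known exactly. Their poses are not given: they have to be found in the camera images.
- surface_plate: dark granite surface plate, a fixed block 212 (x) x 380 (y) mm, 60 high over its feet, flat smooth top. Origin: centre of its underside; x points away from the robot to the chest, y to the left. Its far edge (x = +106) lies 2 mm from the chest's front wall, square to it.
- chest: fixed grey sheet-steel chest behind the surface plate, outer 112 (x) x 234 (y) mm, rim at z = 56 (4 mm below the surface plate's top), under a lid. Origin: centre of its underside, axes as the surface plate's. Walls 5 mm. Inside, left and right, two wells 102 x 102 mm, 40 deep (rubber floor at z = 16), parted by a 20 mm wide channel along x.
- well_left (a point): centre of the floor of the chest's left well (y = +61 in the chest)
- well_right (a point): centre of the floor of the chest's right well (y = -61 in the chest)
- lid_hinge (a point): middle of the lid's hinge line, along y at the top of the chest's far wall (x = +56, z = 56 in the chest)
- lid_shell (a joint): lid angle: 0 shut, 1.75 fully open at its stop; its front edge rises. A friction hinge (0.32 N m; the lid's weight adds 0.2 N m when level) holds it where it is left. Shut, a spring bolt holds it until the paddle is pulled. A shell 112 (x) x 234 (y) x 46 mm high, top 103 over the table, skirts 4 mm.
- paddle_blade (a joint): angle of the latch paddle against the lid: 0 at rest, 0.65 at its stop (lip up). It draws the bolt back; the lid is free from about 0.5. A spring returns it (1.5 N at the lip at rest, 4 N at the stop). At its stop, pulling on upward raises the lid (about 8 N).
- paddle_lip (a point): middle of the lower edge of the paddle's free front lip. Paddle: black steel blade 80 wide (y), 34 long (x), 3 thick, lying recessed in the top of the lid, hinged along its far edge. From the lid's hinge line, lid shut: lip at x = -66.5, z = +37; paddle hinge at x = -34, z = +41.
- scoop (a point): middle of the floor of the recess (scoop) under and before the paddle, at the lid's front: x = -108, z = +5 from the lid's hinge line, lid shut. Scoop 92 mm wide, floor level; open above from the lip (x = -68) to the front, with only a 2 mm sill, and open under the paddle: a finger pointing about 45 degrees down and away from the robot can hook under the lip.
- lid_front (a point): middle of the lower edge of the lid's front, 110 mm from the hinge line; moves with the lid. The bolt hangs 18 mm below the lid in the middle (|y| < 6, 85 to 107 mm from the hinge); beside it (|y| < 45) the lid's underside is the flat scoop floor, 2 mm above this edge, to push against.
- disc_a: loose round pole plate of bare aluminium, 80 mm diameter, 12 thick, 0.15 to 0.31 kg, lying on the surface plate. Its origin is the centre of its underside, z up. Too wide to be gripped and lowered into a well; slides on the surface plate (friction about 0.5 to 0.7).
- disc_b: second round pole plate, same as disc_a. Its origin is the centre of its underside, z up. Too wide to be gripped and lowered into a well; slides on the surface plate (friction about 0.5 to 0.7).
- square_a: loose square pole plate of bare aluminium, 80 x 80 mm, 12 thick, 0.15 to 0.31 kg, lying on the surface plate, its sides within 0.15 rad of the surface plate's. Its origin is the centre of its underside, z up. Too wide to be gripped and lowered into a well; slides on the surface plate (friction about 0.5 to 0.7).
- disc_stored: round pole plate like disc_a, already stored in one of the two wells of the chest (its well is the one for round plates). Origin: centre of its underside.
- square_stored: square pole plate like square_a, already stored in the other well (the one for square plates). Origin: centre of its underside.
- bobbin: copper bobbin with black flanges, 31 mm across, 24 high, standing at one robot-side corner of the surface plate. Bystander; origin: centre of its underside.
- slotted_weight: brass slotted weight, 33 mm across, 10 high, lying at the other robot-side corner of the surface plate. Bystander; origin: centre of its underside.
- fuse_box: small grey box with a lid, 57 x 74 x 25 mm, on the table to the right. Bystander; origin: centre of its underside.
- eraser: eraser, 20 x 42 x 12 mm, on the table to the right. Bystander; origin: centre of its underside.
- screwdriver: screwdriver, 25 x 160 x 22 mm, on the table to the left. Bystander; origin: centre of its underside.
- film_can: white canister, 32 x 50 x 32 mm, lying on the table to the left. Bystander; origin: centre of its underside.
Things that resemble listed ones, but are neither listed nor needed, are in the scene too. Leave any black look-alike of the disc_a alone. Leave any turquoise look-alike of the disc_b alone.

How it is judged:
By the outcome, as a careful person would: the job done as asked, in the order asked, and still so for the second after the job is handed in, with the robot touching nothing.
It also fails if it takes over 72 s, if anything falls off the work surface, if the arm or the gripper's body presses on something with over 40 N, if the wrist force passes 120 N, or if a joint passes its speed limit or range.

ROBOT

A 7-joint arm with a two-finger parallel gripper is mounted at the origin on a cart in front of the work surface, level with it; the furniture and walls round the work are solid. World frame = base frame: x ahead of the robot, y to its left, z up, the work surface at z = 0. Lengths are in m, angles in rad, forces in N, time in s.
With the tool pointing down it reaches from about 0.4 to 0.85 m from the base axis. Payload 4.5 kg.
Tool frame: the origin (TCP) lies at the very end of the fingers, on their centre line; the grasp point (between the pads) lies 19 mm behind it; z points along the fingers, x is the direction in which the jaws open and shut, and the axes are right-handed (so a half turn about z gives the same grasp; the last joint's range is limited). The gripper opens to 85 mm and grips with 20 to 120 N. Pads are 22 mm wide; open, the fingers measure 114 mm over their backs; the gripper's body (76 mm by 85 mm) begins 54 mm behind the grasp point. The pads swing forward as they close: fully open they stand 13 mm farther back than shut.
Start: joints at [1.305, 0.689, -0.195, 1.565, 0.157, 0.902, -0.215], TCP at [0.185, -0.597, 0.231] pointing down, gripper open.
Joint ranges: [-3.01, 3.01], [-0.46, 2.08], [-1.47, 1.51], [0.13, 2.56], [-1, 4.14], [0.04, 2.09], [-2.66, 2.66]. Speed limits (rad/s): [2.57, 2.57, 3.14, 3.14, 3.14, 3.14, 3.14].

INTERFACE

Orientations are given as a rotation vector (axis times angle).
In Python, from plant import env gives the robot as it stands.
- The arm moves only by the tool drive_tool, never from a script. Its argument "series" is a list of rows, each a list of 3 entries, a list of its own where there are three numbers: the opening, from 0 (shut) to 1 (fully open), then the shift along the tool's x, y, z in m, then the turn, a rotation vector about the tool's x, y, z in rad. In form: [[fingers, [dx, dy, dz], [wx, wy, wz]], ...]. A call has exactly 8 rows; each row shifts and turns the commanded pose from where the row before left it, along the tool's axes as they then stand; what a row does not reach is not made up. A row lasts 1/8 s, in which the tool goes at most 62.5 mm and 10.7 degrees, less where a joint would pass 70% of its speed; a pose out of reach is approached as far as the arm can. A call with a gripper value outside its range is refused whole. The fingers move at their own pace and stop on an object; "grip_force" is the grip in N (left out, the last holds). Time passes only in rows, so rows that do not move let the fingers close, or fill a call up. It gives the time, the measured TCP pose, the force and the opening at its end, in the units of the state.
- env.get_state(): the state, without advancing time (a new reading comes with each control period).
- env.grab_frame(name): name is "scene" or "side" or "wrist"; returns the picture (384x512x3 uint8, red, green, blue); there is no depth.
- env.camera_info(name): a dict with "camera_matrix" (3x3 intrinsics, pixels), "view" (4x4, takes a point from world to camera coordinates); the wrist camera has in their place "mount" (4x4, takes a point from camera to tool coordinates, whose origin is the TCP and whose axes are the tool frame's). Camera axes: x right, y up, looking along -z (the intrinsics and any distortion apply to the point x, -y, -z); pixel columns grow to the right and rows downward; lengths in m; the calibration is good to about 2 mm. A picture is of the moment at which its call begins: read the wrist's pose just before it. camera_info takes no time and is no camera call.
- env.sign_off(): hands the job in, once; it reports no verdict.
The state is a dict: "t": time; "qpos": joint angles; "joint_velocities": joint speeds; "effort": joint torques, N m; "position": TCP position; "tcp_rot": TCP orientation; "force": force on the tool from outside, world axes, zero at the start; "ft_torque": the same for the moment, N m; "gripper_width": finger opening in m.
Only numpy, scipy, OpenCV 4.12 (cv2) and the standard library are available. Lean on these libraries where they do the work, as an engineer would, in place of code of your own. Each camera call takes 0.05 s, during which the arm holds its last target.

## Working session

There is one attempt and no reset: what is moved stays moved. The work goes in short steps, Python scripts to look and compute and a tool call to move; the robot and the scene stay as the last step left them, time stands still between calls to the robot, and variables do not carry over. Pictures are saved under pics/ and viewed, and the job is handed in when it is done.

Besides the shell and the picture viewer there is one more tool, called after "Emit:" in YAML: its name, and indented under it one key for each argument. drive_tool: Moves the arm, as the interface text tells. Its arguments: {"type":"object","properties":{"series":{"type":"array","items":{"type":"array"}},"grip_force":{"type":"number"}},"required":["series"]}

```bash
ls; mkdir -p pics; python3 - <<'E'
from plant import env
import cv2
s=env.get_state()
for k,v in s.items(): print(k,v)
for n in ["scene","side","wrist"]:
    i=env.camera_info(n); print(n,i)
    cv2.imwrite(f"pics/{n}0.png",env.grab_frame(n)[:,:,::-1])
E
```

```text
pics
t 0.0
qpos [ 1.3048075   0.68998337 -0.19451083  1.56637957  0.15729527  0.90248532
 -0.21509217]
joint_velocities [ 0.0010995  -0.0006798  -0.00133982 -0.00031953  0.00101818  0.00047063
 -0.00092454]
effort [ 6.94341907e-04 -5.39597940e+01 -1.26681279e+00 -1.58538347e+01
  8.94878351e-03  9.62742342e-03 -2.05167117e-05]
position [ 0.18432869 -0.59650562  0.23047488]
tcp_rot [-2.52755069e+00  1.86408869e+00  2.47461347e-03]
force [ 0.00290693  0.00661262 -1.04110116]
ft_torque [ 0.01053818  0.00787143 -0.02376037]
gripper_width 0.08533407389304597
scene {'camera_matrix': array([[434.69087768,   0.        , 246.56029902],
       [  0.        , 434.69087768, 190.58418528],
       [  0.        ,   0.        ,   1.        ]]), 'view': array([[-0.46283283, -0.88616147, -0.02244151,  0.21175009],
       [ 0.57028171, -0.31704301,  0.7578011 , -0.39080554],
       [-0.67864906,  0.33793725,  0.65209959, -0.79741017],
       [ 0.        ,  0.        ,  0.        ,  1.        ]])}
side {'camera_matrix': array([[408.56519081,   0.        , 255.69158021],
       [  0.        , 408.5651908
[... 154 characters left out ...]
23585,  0.48288746,  0.87508888, -0.07284752],
       [-0.07669657, -0.87176717,  0.48387977, -1.29014451],
       [ 0.        ,  0.        ,  0.        ,  1.        ]])}
wrist {'camera_matrix': array([[285.70862688,   0.        , 259.50812892],
       [  0.        , 285.70862688, 191.57040093],
       [  0.        ,   0.        ,   1.        ]]), 'mount': array([[ 9.99998885e-01, -1.40053478e-03,  5.18281707e-04,
        -5.90557015e-04],
       [-1.19395511e-03, -9.58276515e-01, -2.85840332e-01,
        -7.28600807e-02],
       [ 8.96986516e-04,  2.85839394e-01, -9.58277119e-01,
        -1.43153693e-01],
       [ 0.00000000e+00,  0.00000000e+00,  0.00000000e+00,
         1.00000000e+00]])}
```

View pics/scene0.png

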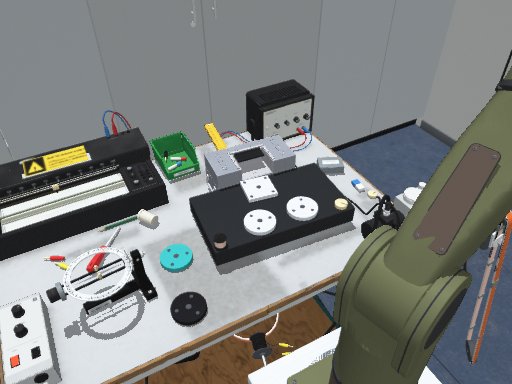

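View pics/side0.png

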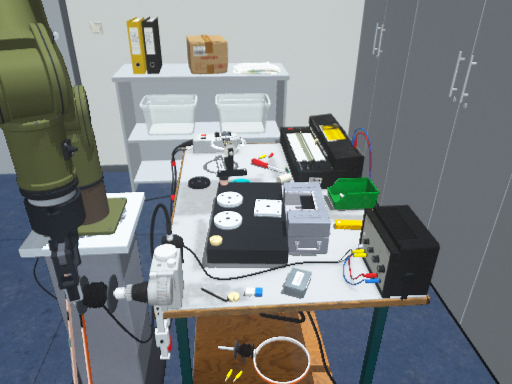

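View pics/wrist0.png

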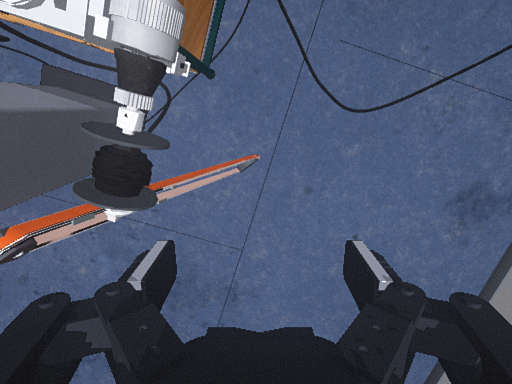

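```bash
python3 - <<'E'
import cv2
a=cv2.imread("pics/scene0.png")[125:275,170:370]; cv2.imwrite("pics/sc1.png",cv2.resize(a,None,fx=4,fy=4,interpolation=cv2.INTER_CUBIC))
a=cv2.imread("pics/side0.png")[160:310,180:360]; cv2.imwrite("pics/sd1.png",cv2.resize(a,None,fx=4,fy=4,interpolation=cv2.INTER_CUBIC))
E
```

```text
(no output)
```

View pics/sc1.png

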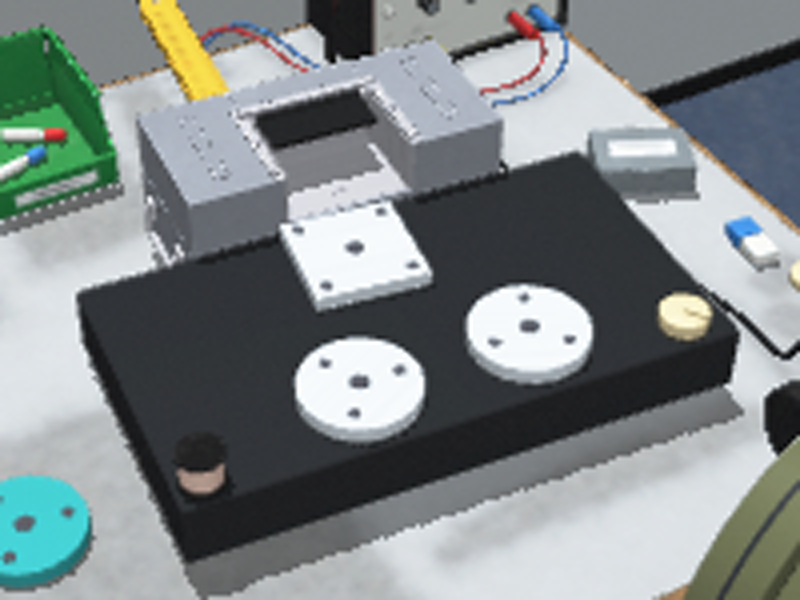

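View pics/sd1.png

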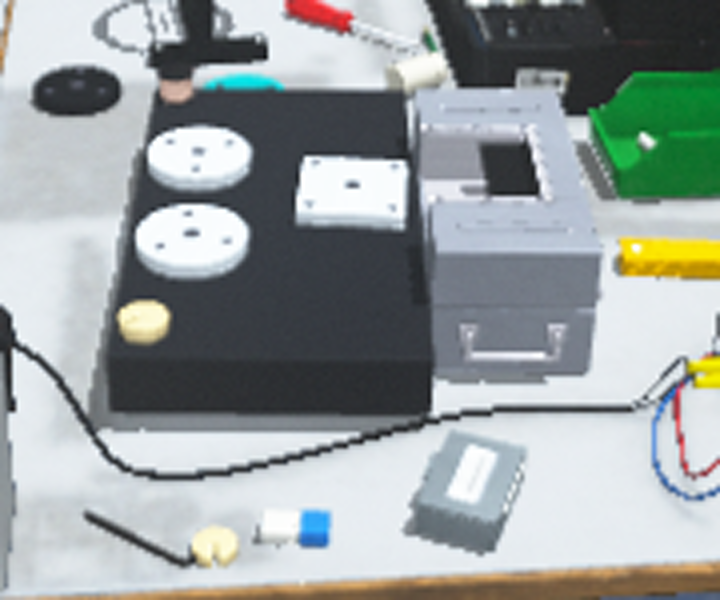

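```bash
cat > h.py <<'E'
import numpy as np, cv2
from plant import env
from scipy.spatial.transform import Rotation as R
def ray(n,uv,st=None):
    i=env.camera_info(n);K=i["camera_matrix"]
    d=np.linalg.inv(K)@np.array([uv[0],uv[1],1.]); d=d*[1,-1,-1]
    if n=="wrist":
        T=np.eye(4);T[:3,:3]=R.from_rotvec(st["tcp_rot"]).as_matrix();T[:3,3]=st["position"];C=T@i["mount"]
    else: C=np.linalg.inv(i["view"])
    return C[:3,3],C[:3,:3]@d
def onz(n,uv,z,st=None):
    o,d=ray(n,uv,st); return o+d*(z-o[2])/d[2]
def proj(n,p,st=None):
    i=env.camera_info(n);K=i["camera_matrix"]
    if n=="wrist":
        T=np.eye(4);T[:3,:3]=R.from_rotvec(st["tcp_rot"]).as_matrix();T[:3,3]=st["position"];V=np.linalg.inv(T@i["mount"])
    else: V=i["view"]
    q=V[:3,:3]@p+V[:3,3]; q=K@(q*[1,-1,-1]); return q[:2]/q[2]
E
python3 - <<'E'
from h import *
np.set_printoptions(precision=4,suppress=True)
for nm,c in dict(FL=(80,297),FR=(578,153),NR=(737,337),NL=(187,513)).items():
    print(nm,onz("scene",(170+c[0]/4,125+c[1]/4),.06))
for nm,c in dict(FR=(432,357),NR=(110,357),FL=(408,92),NL=(155,92)).items():
    print("side",nm,onz("side",(180+c[0]/4,160+c[1]/4),.06))
for nm,off,f in (("scene",(170,125),0),("side",(180,160),0)):
    im=cv2.imread(f"pics/{nm}0.png"); 
    m=(im.min(2)>200).astype(np.uint8)
    # interior region only
    x0,y0,x1,y1=(230,170,335,240) if nm=="scene" else (210,188,286,235)
    k=np.zeros_like(m);k[y0:y1,x0:x1]=1;m*=k
    n,l,s,c=cv2.connectedComponentsWithStats(m)
    for j in range(1,n):
        if s[j,4]>200:
            print(nm,s[j],c[j],onz(nm,c[j],.071))
            pts=cv2.findContours((l==j).astype(np.uint8),0,2)[0][0][:,0]
            w=np.array([onz(nm,p,.07)[:2] for p in pts]); print(cv2.minAreaRect(w.astype(np.float32)*1000))
E
```

```text
FL [0.613  0.0854 0.06  ]
FR [ 0.5834 -0.288   0.06  ]
NR [ 0.3745 -0.2663  0.06  ]
NL [0.4088 0.1014 0.06  ]
side FR [ 0.5903 -0.2927  0.06  ]
side NR [ 0.384  -0.2781  0.06  ]
side FL [0.6263 0.0756 0.06  ]
side NL [0.4142 0.0895 0.06  ]
scene [240 170  38  30 671] [257.2191 183.9881] [ 0.5703 -0.0931  0.071 ]
((575.3878784179688, -99.9713134765625), (91.81719970703125, 113.54370880126953), 79.51283264160156)
scene [287 196  31  22 484] [301.9339 206.7624] [ 0.4366 -0.1487  0.071 ]
((438.9968566894531, -150.47647094726562), (75.6468505859375, 78.46395111083984), 58.39323043823242)
scene [244 210  32  23 534] [259.4382 220.6105] [ 0.445  -0.0308  0.071 ]
((445.5711669921875, -31.188674926757812), (76.31531524658203, 76.39350891113281), 61.05678939819336)
side [217 192  25  13 263] [229.2548 198.0152] [ 0.4464 -0.0345  0.071 ]
((445.68560791015625, -31.661243438720703), (75.26342010498047, 74.8482666015625), 86.19049072265625)
side [254 199  28  16 361] [267.5263 206.5596] [ 0.5586 -0.0938  0.071 ]
((559.478515625, -89.8786392211914), (84.8242416381836, 78.41825866699219), 80.54740905761719)
side [214 211  28  16 339] [227.5546 218.6283] [ 0.4385 -0.1526  0.071 ]
((438.1749572753906, -149.16213989257812), (79.33364868164062, 77.14115142822266), 86.09529876708984)
```

```bash
cat >> h.py <<'E'
np.set_printoptions(precision=4,suppress=True)
def rot(psi,pitch,roll0=0):
    """tool z = forward-down: pitch=angle below horizontal (pi/2 = down), heading psi; tool x = -y of heading frame"""
    z=np.array([np.cos(pitch),0,-np.sin(pitch)]);x=np.array([0,-1.,0]);y=np.cross(z,x)
    return R.from_euler('z',psi)*R.from_matrix(np.array([x,y,z]).T)
def plan(wps,fing,start=None,dp=3,da=2):
    """wps: list of (pos,Rot,nrows); prints rows, rounded, from measured pose"""
    s=env.get_state() if start is None else None
    p,r=(np.array(s["position"]),R.from_rotvec(s["tcp_rot"])) if start is None else start
    rows=[]
    for P,Q,n in wps:
        P=np.array(P)
        for k in range(n):
            f=1/(n-k)
            d=np.round(r.inv().apply((P-p)*f),dp)
            w=np.round(((r.inv()*Q).as_rotvec())*f,da)
            p=p+r.apply(d); r=r*R.from_rotvec(w)
            rows.append([fing,[float(v)+0 for v in d],[float(v)+0 for v in w]])
    for i in range(0,len(rows),8):
        print("[",",".join(str(q) for q in rows[i:i+8]),"]",sep="")
    print("end",p,r.as_rotvec()); return p,r
E
python3 - <<'E'
from h import *
Q=rot(-.085,np.pi/2)
s=env.get_state();p=s["position"]
plan([(p+[.06,.08,.12],Q,4),([.52,-.10,.34],Q,12)],0)
E
```

```text
[[0, [-0.015, -0.02, -0.03], [0.0, 0.0, 0.1]],[0, [-0.017, -0.019, -0.03], [0.0, 0.0, 0.09]],[0, [-0.018, -0.017, -0.03], [0.0, 0.0, 0.1]],[0, [-0.02, -0.015, -0.03], [0.0, 0.0, 0.09]],[0, [-0.036, -0.02, 0.001], [0.0, 0.0, 0.0]],[0, [-0.036, -0.02, 0.001], [0.0, 0.0, 0.0]],[0, [-0.036, -0.02, 0.001], [0.0, 0.0, 0.0]],[0, [-0.037, -0.02, 0.001], [0.0, 0.0, 0.0]]]
[[0, [-0.036, -0.02, 0.001], [0.0, 0.0, 0.0]],[0, [-0.037, -0.02, 0.001], [0.0, 0.0, 0.0]],[0, [-0.036, -0.02, 0.001], [0.0, 0.0, 0.0]],[0, [-0.037, -0.02, 0.001], [0.0, 0.0, 0.0]],[0, [-0.036, -0.02, 0.001], [0.0, 0.0, 0.0]],[0, [-0.037, -0.021, 0.001], [0.0, 0.0, 0.0]],[0, [-0.036, -0.02, 0.001], [0.0, 0.0, 0.0]],[0, [-0.037, -0.021, 0.0], [0.0, 0.0, 0.0]]]
end [ 0.5203 -0.1     0.3401] [-2.1303  2.3083  0.002 ]
```

Emit:
drive_tool:
  series:
    - [0, [-0.015, -0.02, -0.03], [0.0, 0.0, 0.1]]
    - [0, [-0.017, -0.019, -0.03], [0.0, 0.0, 0.09]]
    - [0, [-0.018, -0.017, -0.03], [0.0, 0.0, 0.1]]
    - [0, [-0.02, -0.015, -0.03], [0.0, 0.0, 0.09]]
    - [0, [-0.036, -0.02, 0.001], [0.0, 0.0, 0.0]]
    - [0, [-0.036, -0.02, 0.001], [0.0, 0.0, 0.0]]
    - [0, [-0.036, -0.02, 0.001], [0.0, 0.0, 0.0]]
    - [0, [-0.037, -0.02, 0.001], [0.0, 0.0, 0.0]]

```text
t: 1.15
position: [0.3361, -0.3771, 0.3471]
tcp_rot: [2.131, -2.309, -0.0]
force: [0.8, -0.4, 0.7]
gripper_width: -0.0
```

Emit:
drive_tool:
  series:
    - [0, [-0.036, -0.02, 0.001], [0.0, 0.0, 0.0]]
    - [0, [-0.037, -0.02, 0.001], [0.0, 0.0, 0.0]]
    - [0, [-0.036, -0.02, 0.001], [0.0, 0.0, 0.0]]
    - [0, [-0.037, -0.02, 0.001], [0.0, 0.0, 0.0]]
    - [0, [-0.036, -0.02, 0.001], [0.0, 0.0, 0.0]]
    - [0, [-0.037, -0.021, 0.001], [0.0, 0.0, 0.0]]
    - [0, [-0.036, -0.02, 0.001], [0.0, 0.0, 0.0]]
    - [0, [-0.037, -0.021, 0.0], [0.0, 0.0, 0.0]]

```text
t: 2.15
position: [0.5208, -0.0993, 0.34]
tcp_rot: [2.13, -2.308, -0.001]
force: [-0.1, -0.0, -0.4]
gripper_width: 0.0002
```

```bash
python3 - <<'E'
from h import *
s=env.get_state(); print(s["t"],s["position"],s["tcp_rot"],s["force"],s["gripper_width"],s["qpos"])
cv2.imwrite("pics/w1.png",cv2.resize(env.grab_frame("wrist")[:,:,::-1],None,fx=1.5,fy=1.5,interpolation=cv2.INTER_CUBIC))
E
```

```text
2.15 [ 0.5208 -0.0993  0.34  ] [ 2.1299 -2.3083 -0.0006] [-0.1096 -0.0125 -0.3974] 0.00018010350789255248 [ 0.2187  0.4383 -0.1817  1.695   0.0906  1.0172 -1.645 ]
```

View pics/w1.png

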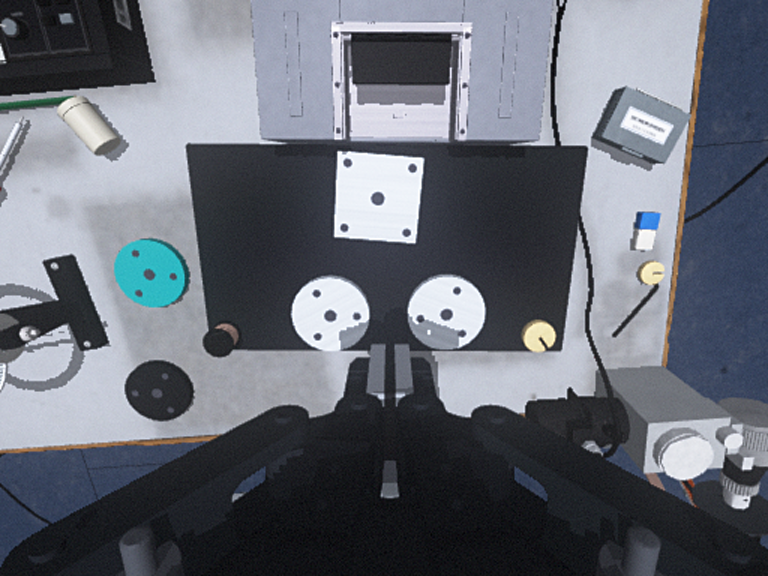

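```bash
python3 - <<'E'
from h import *
s=env.get_state()
def w(U,V,z): return onz("wrist",((U+.5)/1.5-.5,(V+.5)/1.5-.5),z,s)
P={k:w(*v) for k,v in dict(FL=(188,144,.06),FR=(587,147,.06),NL=(207,349,.06),NR=(566,350,.06),lidFL=(262,138.5,.103),lidFR=(545,141,.103),
 padL=(353,84,.093),padR=(450,86,.093),sqc=(377.5,198,.072),sq1=(337,151.5,.072),sq2=(424,157,.072),sq3=(416,243,.072),sq4=(333,237,.072),
 dL=(330.5,315.5,.072),dR=(446.5,314,.072),bob=(222,338,.08),wt=(539,335,.07)).items()}
for k,v in P.items(): print(k,v)
d=P['FL']-P['FR'];print(np.linalg.norm(d),np.arctan2(-d[0],d[1]))
d=P['lidFL']-P['lidFR'];print(np.linalg.norm(d),np.arctan2(-d[0],d[1]))
d=P['NL']-P['NR'];print(np.linalg.norm(d),np.arctan2(-d[0],d[1]))
d=P['padL']-P['padR'];print(np.linalg.norm(d),np.arctan2(-d[0],d[1]))
d=P['sq1']-P['sq2'];print(np.linalg.norm(d),np.arctan2(-d[0],d[1]))
d=P['sq4']-P['sq3'];print(np.linalg.norm(d),np.arctan2(-d[0],d[1]))
psi=-.085
c=(P['FL']+P['FR']+P['NL']+P['NR'])/4;print("c",c)
lm=(P['lidFL']+P['lidFR'])/2;print("lidfront mid",lm,"plate far mid",(P['FL']+P['FR'])/2)
E
```

```text
FL [0.6252 0.0935 0.06  ]
FR [ 0.5962 -0.2799  0.06  ]
NL [0.4163 0.1157 0.06  ]
NR [ 0.3892 -0.2698  0.06  ]
lidFL [0.6222 0.0109 0.103 ]
lidFR [ 0.6035 -0.226   0.103 ]
padL [ 0.6601 -0.0687  0.093 ]
padR [ 0.6528 -0.1492  0.093 ]
sqc [ 0.564  -0.0809  0.072 ]
sq1 [ 0.6083 -0.0472  0.072 ]
sq2 [ 0.5979 -0.1264  0.072 ]
sq3 [ 0.5186 -0.1148  0.072 ]
sq4 [ 0.53  -0.035  0.072]
dL [ 0.4498 -0.0238  0.072 ]
dR [ 0.4434 -0.142   0.072 ]
bob [0.4359 0.088  0.08  ]
wt [ 0.413  -0.2371  0.07  ]
0.37447642760697847 -0.07760437873816657
0.23768604023633555 -0.07890600305420127
0.3864736820450579 -0.0701607332633351
0.0808635234584371 -0.09015726590313064
0.07990979062601726 -0.13064698667259259
0.0806494268633826 -0.14192720824870356
c [ 0.5067 -0.0851  0.06  ]
lidfront mid [ 0.6128 -0.1075  0.103 ] plate far mid [ 0.6107 -0.0932  0.06  ]
```

```bash
cat >> h.py <<'E'
PSI=-.079
H=np.array([.7237,-.115,.056])
RZ=R.from_euler('z',PSI)
def hw(x,y,z): return H+RZ.apply([x,y,z])
E
python3 - <<'E'
from h import *
plan([(hw(-.142,0,.084),rot(PSI,np.pi/4),8)],0)
E
```

```text
[[0, [0.001, -0.007, 0.025], [0.1, 0.0, 0.0]],[0, [0.001, -0.005, 0.026], [0.1, 0.0, 0.0]],[0, [0.001, -0.002, 0.026], [0.1, 0.0, 0.0]],[0, [0.001, 0.0, 0.026], [0.1, 0.0, 0.0]],[0, [0.001, 0.003, 0.026], [0.1, 0.0, 0.0]],[0, [0.001, 0.006, 0.025], [0.09, 0.0, 0.0]],[0, [0.001, 0.008, 0.025], [0.1, 0.0, 0.0]],[0, [0.002, 0.01, 0.024], [0.09, 0.01, 0.0]]]
end [ 0.5826 -0.1039  0.1399] [-1.7019  1.8392 -0.7606]
```

Emit:
drive_tool:
  series:
    - [0, [0.001, -0.007, 0.025], [0.1, 0.0, 0.0]]
    - [0, [0.001, -0.005, 0.026], [0.1, 0.0, 0.0]]
    - [0, [0.001, -0.002, 0.026], [0.1, 0.0, 0.0]]
    - [0, [0.001, 0.0, 0.026], [0.1, 0.0, 0.0]]
    - [0, [0.001, 0.003, 0.026], [0.1, 0.0, 0.0]]
    - [0, [0.001, 0.006, 0.025], [0.09, 0.0, 0.0]]
    - [0, [0.001, 0.008, 0.025], [0.1, 0.0, 0.0]]
    - [0, [0.002, 0.01, 0.024], [0.09, 0.01, 0.0]]

```text
t: 3.2
position: [0.5941, -0.136, 0.2478]
tcp_rot: [-1.875, 2.022, -0.541]
force: [1.0, 0.0, 0.1]
gripper_width: -0.0
```

```bash
python3 - <<'E'
from h import *
s=env.get_state(); print(s["t"],s["position"],s["tcp_rot"],s["force"],s["qpos"])
cv2.imwrite("pics/w2.png",cv2.resize(env.grab_frame("wrist")[:,:,::-1],None,fx=1.5,fy=1.5,interpolation=cv2.INTER_CUBIC))
cv2.imwrite("pics/sd2.png",cv2.resize(env.grab_frame("side")[100:310,120:380,::-1],None,fx=3,fy=2.8,interpolation=cv2.INTER_CUBIC))
for p in [hw(-.0665,.04,.037),hw(-.0665,-.04,.037),hw(-.112,-.117,.047),hw(-.112,.117,.047)]: print(proj("wrist",p,s)*1.5)
E
```

```text
3.2 [ 0.5941 -0.136   0.2478] [-1.8752  2.022  -0.5412] [0.9865 0.0172 0.1049] [ 0.2495  0.5109 -0.1274  2.1089  1.1742  0.0429 -2.6553]
[292.2924 290.7067]
[398.9169 291.1172]
[508.1799 351.3385]
[176.0426 350.7317]
```

View pics/w2.png

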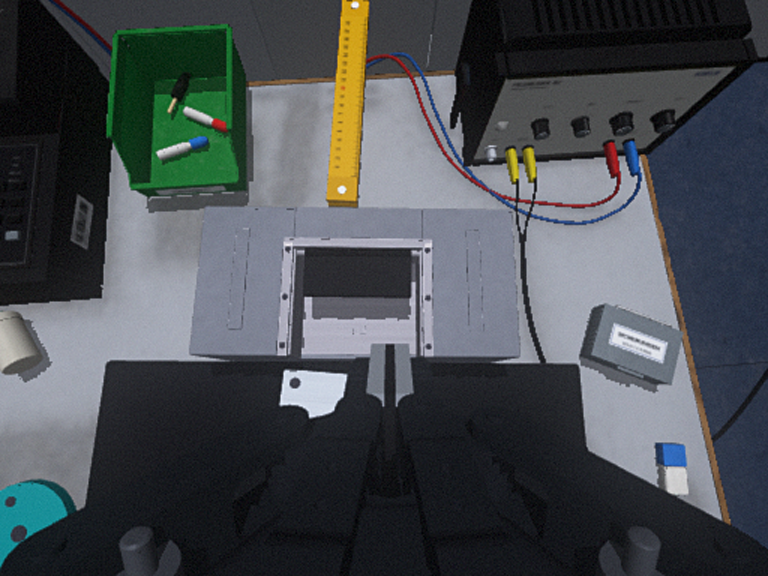

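View pics/sd2.png

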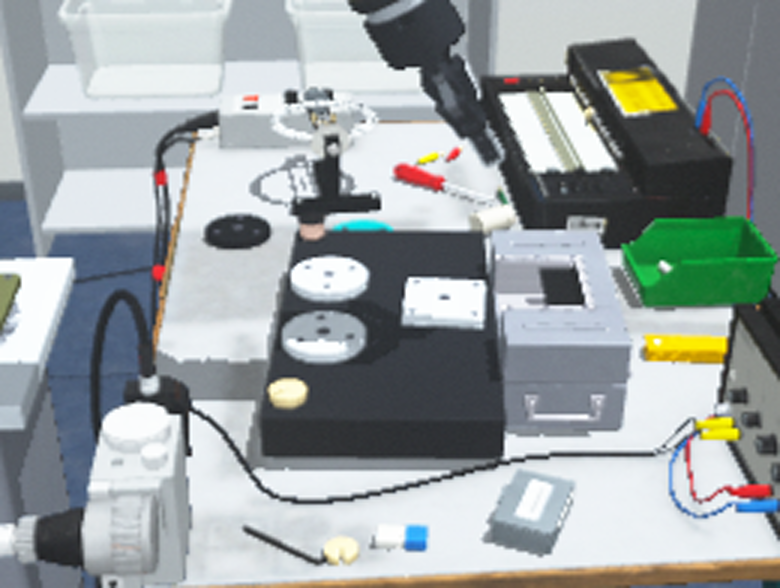

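```bash
cat >> h.py <<'E'
def rotB(psi,pitch): return rot(psi,pitch)*R.from_euler('z',np.pi)
E
python3 - <<'E'
from h import *
s=env.get_state();p0=s["position"]
T0=hw(-.10,0,.17)
Q=[rot(PSI,np.pi/2)*R.from_euler('z',-a) for a in np.linspace(0,np.pi,4)]
p,r=plan([(p0+(T0-p0)*.4,Q[0],5)]+[(p0+(T0-p0)*f,q,n) for q,f,n in zip(Q[1:],(.6,.8,1),(6,6,6))],0)
print(s['qpos'])
E
```

```text
[[0, [-0.003, -0.001, 0.003], [-0.1, 0.0, 0.0]],[0, [-0.003, -0.001, 0.002], [-0.1, 0.0, 0.0]],[0, [-0.002, -0.002, 0.002], [-0.1, -0.01, 0.0]],[0, [-0.003, -0.001, 0.002], [-0.11, 0.0, 0.0]],[0, [-0.002, -0.002, 0.003], [-0.1, -0.01, 0.0]],[0, [-0.001, -0.001, 0.001], [0.0, 0.0, -0.17]],[0, [-0.001, -0.001, 0.001], [0.0, 0.0, -0.18]],[0, [-0.001, -0.001, 0.001], [0.0, 0.0, -0.17]]]
[[0, [0.0, -0.001, 0.0], [0.0, 0.0, -0.18]],[0, [0.0, -0.002, 0.001], [0.0, 0.0, -0.17]],[0, [0.0, -0.001, 0.0], [0.0, 0.0, -0.18]],[0, [0.0, -0.001, 0.001], [0.0, 0.0, -0.17]],[0, [0.0, -0.001, 0.001], [0.0, 0.0, -0.18]],[0, [0.001, -0.001, 0.001], [0.0, 0.0, -0.17]],[0, [0.001, -0.001, 0.001], [0.0, 0.0, -0.18]],[0, [0.001, -0.002, 0.0], [0.0, 0.0, -0.17]]]
[[0, [0.002, -0.001, 0.001], [0.0, 0.0, -0.18]],[0, [0.001, 0.0, 0.001], [0.0, 0.0, -0.17]],[0, [0.001, 0.0, 0.001], [0.0, 0.0, -0.17]],[0, [0.002, 0.0, 0.001], [0.0, 0.0, -0.18]],[0, [0.001, 0.0, 0.0], [0.0, 0.0, -0.17]],[0, [0.002, 0.0, 0.001], [0.0, 0.0, -0.18]],[0, [0.001, 0.001, 0.0], [0.0, 0.0, -0.17]]]
end [ 0.6239 -0.1071  0.2261] [-2.3091 -2.1264 -0.0051]
[ 0.2502  0.5109 -0.1263  2.1064  1.1692  0.0433 -2.653 ]
```

Emit:
drive_tool:
  series:
    - [0, [-0.003, -0.001, 0.003], [-0.1, 0.0, 0.0]]
    - [0, [-0.003, -0.001, 0.002], [-0.1, 0.0, 0.0]]
    - [0, [-0.002, -0.002, 0.002], [-0.1, -0.01, 0.0]]
    - [0, [-0.003, -0.001, 0.002], [-0.11, 0.0, 0.0]]
    - [0, [-0.002, -0.002, 0.003], [-0.1, -0.01, 0.0]]
    - [0, [-0.001, -0.001, 0.001], [0.0, 0.0, -0.17]]
    - [0, [-0.001, -0.001, 0.001], [0.0, 0.0, -0.18]]
    - [0, [-0.001, -0.001, 0.001], [0.0, 0.0, -0.17]]

```text
t: 4.3
position: [0.6082, -0.1221, 0.2274]
tcp_rot: [-2.643, 1.665, -0.063]
force: [-0.4, -0.1, 0.4]
gripper_width: 0.0003
```

Emit:
drive_tool:
  series:
    - [0, [0.0, -0.001, 0.0], [0.0, 0.0, -0.18]]
    - [0, [0.0, -0.002, 0.001], [0.0, 0.0, -0.17]]
    - [0, [0.0, -0.001, 0.0], [0.0, 0.0, -0.18]]
    - [0, [0.0, -0.001, 0.001], [0.0, 0.0, -0.17]]
    - [0, [0.0, -0.001, 0.001], [0.0, 0.0, -0.18]]
    - [0, [0.001, -0.001, 0.001], [0.0, 0.0, -0.17]]
    - [0, [0.001, -0.001, 0.001], [0.0, 0.0, -0.18]]
    - [0, [0.001, -0.002, 0.0], [0.0, 0.0, -0.17]]

```text
t: 5.3
position: [0.6156, -0.1147, 0.2227]
tcp_rot: [3.098, 0.43, 0.065]
force: [0.0, -0.1, -1.5]
gripper_width: 0.0002
```

Emit:
drive_tool:
  series:
    - [0, [0.002, -0.001, 0.001], [0.0, 0.0, -0.18]]
    - [0, [0.001, 0.0, 0.001], [0.0, 0.0, -0.17]]
    - [0, [0.001, 0.0, 0.001], [0.0, 0.0, -0.17]]
    - [0, [0.002, 0.0, 0.001], [0.0, 0.0, -0.18]]
    - [0, [0.001, 0.0, 0.0], [0.0, 0.0, -0.17]]
    - [0, [0.002, 0.0, 0.001], [0.0, 0.0, -0.18]]
    - [0, [0.001, 0.001, 0.0], [0.0, 0.0, -0.17]]
    - [0, [0, 0, 0], [0, 0, 0]]

```text
t: 6.3
position: [0.6235, -0.1074, 0.218]
tcp_rot: [2.284, 2.105, 0.042]
force: [-0.7, -0.6, -0.3]
gripper_width: -0.0001
```

```bash
python3 - <<'E'
from h import *
s=env.get_state(); print(s["t"],s["position"],s["tcp_rot"],s["qpos"])
plan([(hw(-.09,0,.11),rotB(PSI,np.pi/4),8)],0)
E
```

```text
6.3 [ 0.6235 -0.1074  0.218 ] [2.2843 2.1053 0.042 ] [ 0.7055  1.0444 -1.3842  1.5748  1.0736  1.3819  0.7087]
[[0, [0.0, 0.001, 0.007], [-0.09, 0.0, 0.0]],[0, [0.0, 0.0, 0.007], [-0.09, 0.0, 0.0]],[0, [0.0, 0.0, 0.006], [-0.09, 0.0, 0.0]],[0, [0.0, -0.001, 0.007], [-0.09, 0.0, 0.0]],[0, [0.0, -0.001, 0.006], [-0.1, 0.0, 0.0]],[0, [0.0, -0.002, 0.006], [-0.09, 0.0, 0.0]],[0, [0.0, -0.002, 0.006], [-0.1, 0.0, 0.0]],[0, [0.001, -0.003, 0.006], [-0.09, 0.0, 0.0]]]
end [ 0.6342 -0.1074  0.1665] [1.8189 1.6788 0.69  ]
```

Emit:
drive_tool:
  series:
    - [0, [0.0, 0.001, 0.007], [-0.09, 0.0, 0.0]]
    - [0, [0.0, 0.0, 0.007], [-0.09, 0.0, 0.0]]
    - [0, [0.0, 0.0, 0.006], [-0.09, 0.0, 0.0]]
    - [0, [0.0, -0.001, 0.007], [-0.09, 0.0, 0.0]]
    - [0, [0.0, -0.001, 0.006], [-0.1, 0.0, 0.0]]
    - [0, [0.0, -0.002, 0.006], [-0.09, 0.0, 0.0]]
    - [0, [0.0, -0.002, 0.006], [-0.1, 0.0, 0.0]]
    - [0, [0.001, -0.003, 0.006], [-0.09, 0.0, 0.0]]

```text
t: 7.3
position: [0.6345, -0.1086, 0.1669]
tcp_rot: [1.818, 1.674, 0.693]
force: [0.1, 0.3, -1.2]
gripper_width: -0.0
```

```bash
python3 - <<'E'
from h import *
s=env.get_state(); print(s["t"],s["position"],s["tcp_rot"],s["qpos"])
print(R.from_rotvec(s["tcp_rot"]).as_matrix())
cv2.imwrite("pics/w3.png",env.grab_frame("wrist")[:,:,::-1])
cv2.imwrite("pics/sd3.png",env.grab_frame("side")[:,:,::-1])
cv2.imwrite("pics/sc3.png",env.grab_frame("scene")[:,:,::-1])
E
```

```text
7.3 [ 0.6345 -0.1086  0.1669] [1.8182 1.6742 0.693 ] [ 0.7982  1.1482 -1.3199  2.2988  2.2568  1.2008 -0.2827]
[[ 0.0835  0.703   0.7063]
 [ 0.9965 -0.0569 -0.0612]
 [-0.0028  0.7089 -0.7053]]
```

View pics/sd3.png

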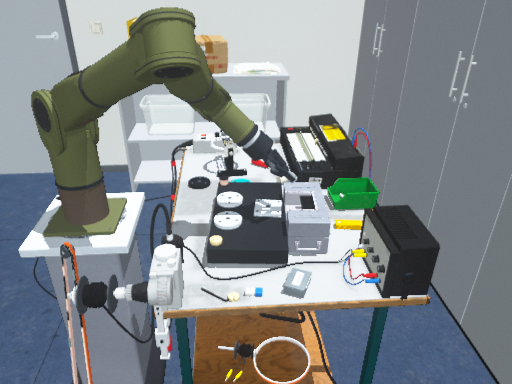

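View pics/w3.png

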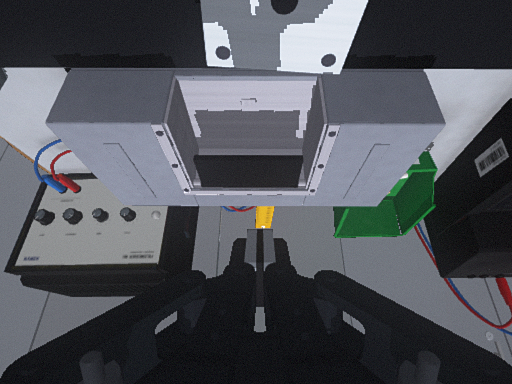

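View pics/sc3.png

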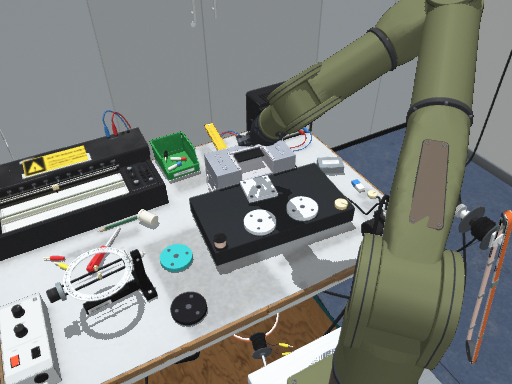

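```bash
python3 - <<'E'
from h import *
s=env.get_state()
for nm,p in dict(lipL=(-.0665,.04,.041),lipR=(-.0665,-.04,.041),hingL=(-.034,.04,.0425),hingR=(-.034,-.04,.0425),fTR=(-.112,-.117,.047),fTL=(-.112,.117,.047),bTR=(0,-.117,.047),bTL=(0,.117,.047)).items(): print(nm,proj("wrist",hw(*p),s))
im=cv2.imread("pics/w3.png")[60:220,40:450]; cv2.imwrite("pics/w3c.png",cv2.resize(im,None,fx=1.95,fy=1.95,interpolation=cv2.INTER_CUBIC))
E
```

```text
lipL [312.8679 164.7476]
lipR [204.7763 164.544 ]
hingL [306.6761 188.028 ]
hingR [211.1492 187.8355]
fTR [ 60.5675 129.4855]
fTL [457.0106 130.1544]
bTR [133.8396 209.6941]
bTL [384.2706 210.2299]
```

View pics/w3c.png

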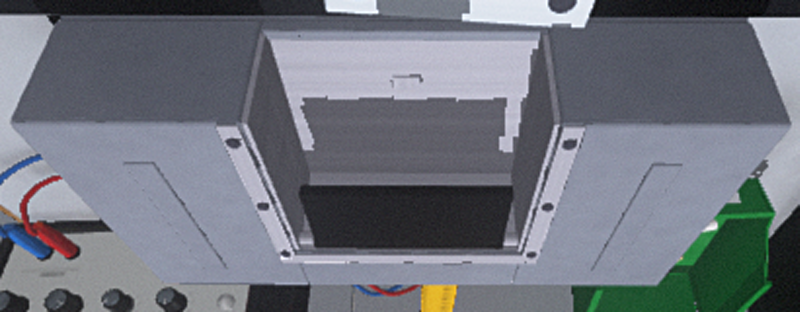

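```bash
python3 - <<'E'
from h import *
s=env.get_state()
P={k:onz("wrist",(40+(u+.5)/1.951-.5,60+(v+.5)/1.951-.5),z,s) for k,(u,v,z) in dict(fR=(12,123,.103),fL=(790,123,.103),bR=(168,283,.103),bL=(662,284,.103),lR=(300,186,.096),lL=(513,186,.096)).items()}
for k in P: print(k,P[k], RZ.inv().apply(P[k]-H))
for a,b in (("fL","fR"),("bL","bR"),("lL","lR"),("bL","fL")):
    d=P[a]-P[b]; print(a,b,np.linalg.norm(d),np.arctan2(-d[0],d[1]))
E
```

```text
fR [ 0.5967 -0.2272  0.103 ] [-0.1177 -0.1219  0.047 ]
fL [0.6142 0.0002 0.103 ] [-0.1183  0.1062  0.047 ]
bR [ 0.7038 -0.234   0.103 ] [-0.0104 -0.1202  0.047 ]
bL [ 0.7218 -0.0062  0.103 ] [-0.0105  0.1083  0.047 ]
lR [ 0.6433 -0.1551  0.096 ] [-0.0769 -0.0463  0.04  ]
lL [ 0.6492 -0.0779  0.096 ] [-0.0772  0.0311  0.04  ]
fL fR 0.22810126292214813 -0.07661273005157017
bL bR 0.22849419531003812 -0.07879932779035574
lL lR 0.07746052683117073 -0.07590348444458879
bL fL 0.10782453018633069 -1.6300295278876074
```

```bash
python3 - <<'E'
from h import *
s=env.get_state()
T=R.from_rotvec(s["tcp_rot"])
for d in ([0,0,0],[0,.011,0],[0,-.011,0],[.0145,-.011,0],[-.0145,-.011,0],[.0145,.011,0],[0,.011,-.04],[0,-.011,-.04]):
    print(d,proj("wrist",s["position"]+T.apply(d),s))
im=cv2.imread("pics/w3.png")[200:340,190:330]; cv2.imwrite("pics/w3d.png",cv2.resize(im,None,fx=4,fy=4,interpolation=cv2.INTER_CUBIC))
im=cv2.imread("pics/sd3.png")[130:260,220:350]; cv2.imwrite("pics/sd3d.png",cv2.resize(im,None,fx=4.5,fy=4.5,interpolation=cv2.INTER_CUBIC))
E
```

```text
[0, 0, 0] [258.0975 243.3103]
[0, 0.011, 0] [258.1219 260.9933]
[0, -0.011, 0] [258.0722 224.9079]
[0.0145, -0.011, 0] [284.8331 224.8956]
[-0.0145, -0.011, 0] [231.3036 224.9201]
[0.0145, 0.011, 0] [283.8369 260.9767]
[0, 0.011, -0.04] [257.8315 309.314 ]
[0, -0.011, -0.04] [257.7497 263.9654]
```

View pics/w3d.png

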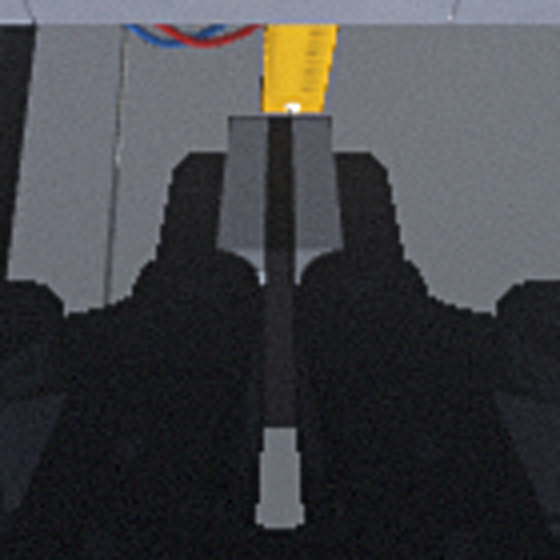

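View pics/sd3d.png

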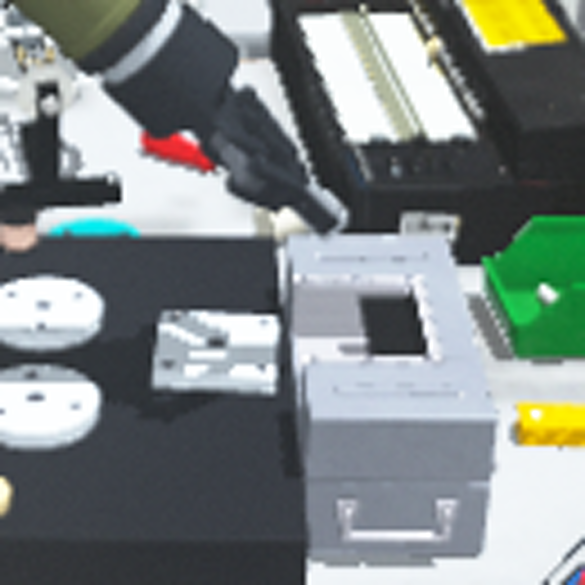

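```bash
python3 - <<'E'
from h import *
s=env.get_state(); print(s["position"],s["tcp_rot"],s["joint_velocities"])
im=env.grab_frame("wrist")[:,:,::-1]
cv2.imwrite("pics/w4.png",im)
im=im[60:220,40:450]; cv2.imwrite("pics/w4c.png",cv2.resize(im,None,fx=1.95,fy=1.95,interpolation=cv2.INTER_CUBIC))
E
```

```text
[ 0.6337 -0.108   0.1652] [1.8203 1.6816 0.6886] [ 0.0029 -0.0348 -0.0275 -0.0559 -0.0124 -0.0161  0.0262]
```

View pics/w4c.png

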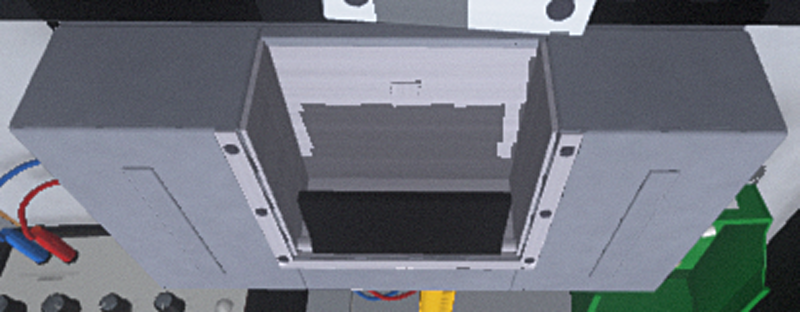

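```bash
python3 - <<'E'
from h import *
s=env.get_state()
P={k:onz("wrist",(40+(u+.5)/1.951-.5,60+(v+.5)/1.951-.5),z,s) for k,(u,v,z) in dict(fR=(10,129,.103),fL=(788,131,.103),bR=(166,289,.103),bL=(657,291,.103),lR=(299,191,.096),lL=(511,192,.096)).items()}
for k in P: print(k,P[k], RZ.inv().apply(P[k]-H))
P={k:onz("side",(220+(u+.5)/4.5-.5,130+(v+.5)/4.5-.5),z,s) for k,(u,v,z) in dict(fR=(308,418,.103),fL=(290,238,.103),bR=(496,413,.103),bL=(450,238,.103),lR=(359,352,.096),lL=(363,297,.096)).items()}
for k in P: print('side',k,P[k], RZ.inv().apply(P[k]-H))
E
```

```text
fR [ 0.602  -0.2316  0.103 ] [-0.1121 -0.1259  0.047 ]
fL [0.621  0.0023 0.103 ] [-0.1116  0.1089  0.047 ]
bR [ 0.715  -0.2406  0.103 ] [ 0.0012 -0.1259  0.047 ]
bL [ 0.7348 -0.0053  0.103 ] [0.0024 0.1103 0.047 ]
lR [ 0.65   -0.1573  0.096 ] [-0.0702 -0.048   0.04  ]
lL [ 0.6566 -0.0784  0.096 ] [-0.0697  0.0312  0.04  ]
side fR [ 0.5975 -0.2332  0.103 ] [-0.1165 -0.1278  0.047 ]
side fL [ 0.62   -0.0036  0.103 ] [-0.1122  0.1028  0.047 ]
side bR [ 0.7096 -0.2355  0.103 ] [-0.0045 -0.1213  0.047 ]
side bL [ 0.7319 -0.011   0.103 ] [-0.      0.1044  0.047 ]
side lR [ 0.6433 -0.1488  0.096 ] [-0.0774 -0.0401  0.04  ]
side lL [ 0.6586 -0.0783  0.096 ] [-0.0678  0.0314  0.04  ]
```

```bash
sed -i 's/^H=.*/H=np.array([.7225,-.1235,.056])/' h.py; python3 - <<'E'
from h import *
plan([(hw(-.085,0,.055),rotB(PSI,np.pi/4),3),(hw(-.080,0,.020),rotB(PSI,np.pi/4),3)],0)
E
```

```text
[[0, [-0.003, -0.012, 0.014], [0.0, 0.0, 0.0]],[0, [-0.003, -0.012, 0.014], [0.0, 0.0, 0.0]],[0, [-0.002, -0.013, 0.014], [0.0, 0.0, 0.0]],[0, [0.0, -0.007, 0.009], [0.0, 0.0, 0.0]],[0, [0.0, -0.007, 0.01], [0.0, 0.0, 0.0]],[0, [0.0, -0.007, 0.009], [0.0, 0.0, 0.0]]]
end [ 0.6427 -0.1171  0.0762] [1.8189 1.6791 0.6901]
```

Emit:
drive_tool:
  series:
    - [0, [-0.003, -0.012, 0.014], [0.0, 0.0, 0.0]]
    - [0, [-0.003, -0.012, 0.014], [0.0, 0.0, 0.0]]
    - [0, [-0.002, -0.013, 0.014], [0.0, 0.0, 0.0]]
    - [0, [0.0, -0.007, 0.009], [0.0, 0.0, 0.0]]
    - [0, [0.0, -0.007, 0.01], [0.0, 0.0, 0.0]]
    - [0, [0.0, -0.007, 0.009], [0.0, 0.0, 0.0]]
    - [0, [0, 0, 0], [0, 0, 0]]
    - [0, [0, 0, 0], [0, 0, 0]]

```text
t: 8.5
position: [0.6434, -0.1172, 0.0771]
tcp_rot: [1.815, 1.678, 0.692]
force: [-0.2, -0.0, 0.3]
gripper_width: -0.0001
```

```bash
python3 - <<'E'
from h import *
s=env.get_state(); print(s["t"],s["position"],s["tcp_rot"],s["qpos"],s["force"])
print(RZ.inv().apply(s["position"]-H))
im=env.grab_frame("wrist")[:,:,::-1]
cv2.imwrite("pics/w5.png",cv2.resize(im[0:300,80:440],None,fx=2,fy=2))
im=env.grab_frame("side")[:,:,::-1]
cv2.imwrite("pics/sd5.png",cv2.resize(im[130:260,220:350],None,fx=4.5,fy=4.5,interpolation=cv2.INTER_CUBIC))
E
```

```text
8.5 [ 0.6434 -0.1172  0.0771] [1.8151 1.6784 0.6921] [ 0.784   1.3418 -1.2228  2.2751  2.453   1.2669 -0.2768] [-0.1685 -0.048   0.2963]
[-0.0794  0.0001  0.0211]
```

View pics/w5.png

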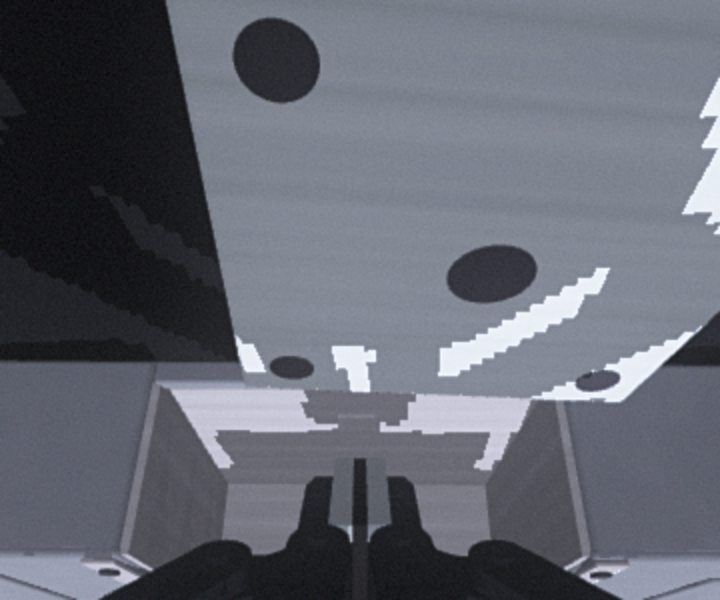

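View pics/sd5.png

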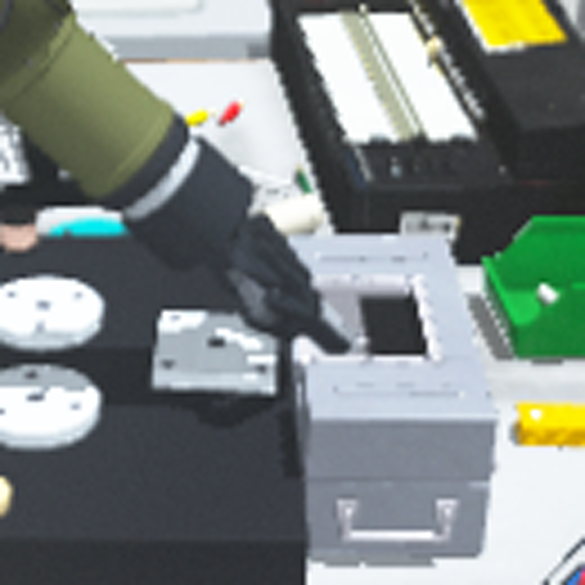

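```bash
python3 - <<'E'
from h import *
d=np.deg2rad
w=[(hw(-.064,0,.016),rotB(PSI,d(45)),4),(hw(-.059,0,.040),rotB(PSI,d(45)),4)]
c=np.array([-.051,.048])
for f,p in ((.1,46),(.2,47),(.3,48),(.4,49),(.5,50),(.55,50)):
    x=c[0]*np.cos(f)+c[1]*np.sin(f); z=-c[0]*np.sin(f)+c[1]*np.cos(f)
    w.append((hw(x-.011*np.sin(d(p)),0,z-.011*np.cos(d(p))),rotB(PSI,d(p)),1 if f<.55 else 3))
plan(w,0)
E
```

```text
[[0, [0.0, 0.002, 0.004], [0.0, 0.0, 0.0]],[0, [0.0, 0.002, 0.004], [0.0, 0.0, 0.0]],[0, [0.0, 0.002, 0.003], [0.0, 0.0, 0.0]],[0, [0.0, 0.001, 0.004], [0.0, 0.0, 0.0]],[0, [0.0, 0.005, -0.003], [0.0, 0.0, 0.0]],[0, [0.0, 0.005, -0.004], [0.0, 0.0, 0.0]],[0, [0.0, 0.005, -0.003], [0.0, 0.0, 0.0]],[0, [0.0, 0.006, -0.004], [0.0, 0.0, 0.0]]]
[[0, [0.0, 0.007, 0.0], [0.02, 0.0, 0.0]],[0, [0.0, 0.007, 0.001], [0.02, 0.0, 0.0]],[0, [0.0, 0.007, 0.001], [0.01, 0.0, 0.0]],[0, [0.0, 0.006, 0.002], [0.02, 0.0, 0.0]],[0, [0.0, 0.007, 0.002], [0.02, 0.0, 0.0]],[0, [0.0, 0.001, 0.0], [0.0, 0.0, 0.0]],[0, [0.0, 0.001, 0.001], [0.0, 0.0, 0.0]],[0, [0.0, 0.001, 0.0], [0.0, 0.0, 0.0]]]
end [ 0.6955 -0.1212  0.1164] [1.8762 1.7347 0.6258]
```

Emit:
drive_tool:
  series:
    - [0, [0.0, 0.002, 0.004], [0.0, 0.0, 0.0]]
    - [0, [0.0, 0.002, 0.004], [0.0, 0.0, 0.0]]
    - [0, [0.0, 0.002, 0.003], [0.0, 0.0, 0.0]]
    - [0, [0.0, 0.001, 0.004], [0.0, 0.0, 0.0]]
    - [0, [0.0, 0.005, -0.003], [0.0, 0.0, 0.0]]
    - [0, [0.0, 0.005, -0.004], [0.0, 0.0, 0.0]]
    - [0, [0.0, 0.005, -0.003], [0.0, 0.0, 0.0]]
    - [0, [0.0, 0.006, -0.004], [0.0, 0.0, 0.0]]

```text
t: 9.6
position: [0.6631, -0.119, 0.0953]
tcp_rot: [1.817, 1.68, 0.689]
force: [0.2, 0.0, -8.0]
gripper_width: 0.0002
```

```bash
python3 - <<'E'
from h import *
s=env.get_state(); print(s["t"],s["position"],s["tcp_rot"],s["qpos"],s["force"])
print(RZ.inv().apply(s["position"]-H))
im=env.grab_frame("side")[:,:,::-1]
cv2.imwrite("pics/sd6.png",cv2.resize(im[130:260,220:350],None,fx=4.5,fy=4.5,interpolation=cv2.INTER_CUBIC))
E
```

```text
9.6 [ 0.6631 -0.119   0.0953] [1.817  1.6798 0.6895] [ 0.7832  1.2981 -1.236   2.2193  2.3973  1.2041 -0.2397] [ 0.2257  0.0377 -7.9744]
[-0.0596 -0.0003  0.0393]
```

View pics/sd6.png

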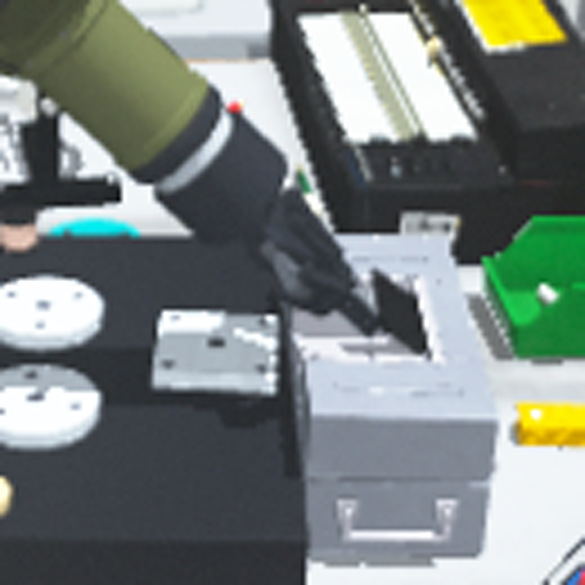

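Paddle is lifted by the finger (−8 N), lid ready to rise. Continue the arc.

Emit:
drive_tool:
  series:
    - [0, [0.0, 0.007, 0.0], [0.02, 0.0, 0.0]]
    - [0, [0.0, 0.007, 0.001], [0.02, 0.0, 0.0]]
    - [0, [0.0, 0.007, 0.001], [0.01, 0.0, 0.0]]
    - [0, [0.0, 0.006, 0.002], [0.02, 0.0, 0.0]]
    - [0, [0.0, 0.007, 0.002], [0.02, 0.0, 0.0]]
    - [0, [0.0, 0.001, 0.0], [0.0, 0.0, 0.0]]
    - [0, [0.0, 0.001, 0.001], [0.0, 0.0, 0.0]]
    - [0, [0.0, 0.001, 0.0], [0.0, 0.0, 0.0]]

```text
t: 10.65
position: [0.694, -0.1213, 0.1152]
tcp_rot: [1.877, 1.737, 0.623]
force: [-6.0, 0.4, -2.4]
gripper_width: -0.0003
```

```bash
python3 - <<'E'
from h import *
s=env.get_state(); print(s["t"],s["position"],s["tcp_rot"],s["qpos"],s["force"])
print(RZ.inv().apply(s["position"]-H))
im=env.grab_frame("side")[:,:,::-1]
cv2.imwrite("pics/sd7.png",cv2.resize(im[130:260,220:350],None,fx=4.5,fy=4.5,interpolation=cv2.INTER_CUBIC))
E
```

```text
10.65 [ 0.694  -0.1213  0.1152] [1.8768 1.7367 0.6235] [ 0.7633  1.2057 -1.2294  2.0657  2.1764  1.0409 -0.0941] [-6.0441  0.4091 -2.3869]
[-0.0286 -0.      0.0592]
```

View pics/sd7.png

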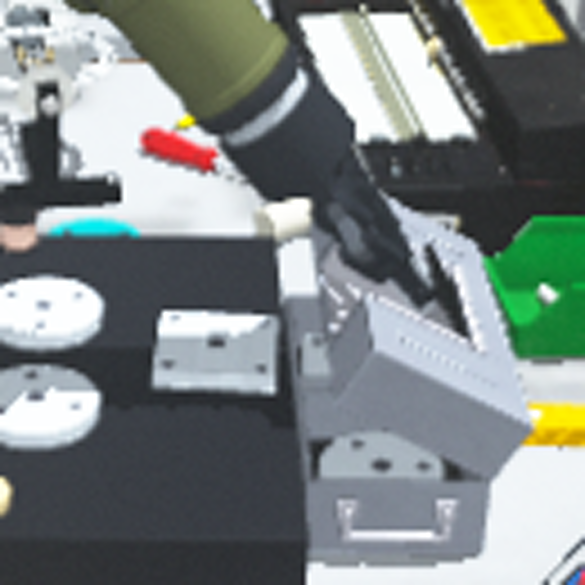

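```bash
python3 - <<'E'
from h import *
d=np.deg2rad
w=[]
c=np.array([-.051,.048])
for f,p in ((.65,55),(.75,60),(.85,65),(.95,69),(1.05,74),(1.15,79),(1.22,83)):
    x=c[0]*np.cos(f)+c[1]*np.sin(f); z=-c[0]*np.sin(f)+c[1]*np.cos(f)
    w.append((hw(x-.011*np.sin(d(p)),0,z-.011*np.cos(d(p))),rotB(PSI,d(p)),1 if f<1.2 else 2))
plan(w,0)
E
```

```text
[[0, [0.0, 0.008, 0.002], [0.08, 0.0, 0.0]],[0, [0.0, 0.007, 0.003], [0.09, 0.0, 0.0]],[0, [0.0, 0.006, 0.002], [0.09, 0.01, 0.0]],[0, [0.0, 0.006, 0.003], [0.07, 0.0, 0.0]],[0, [0.0, 0.006, 0.003], [0.09, 0.0, 0.0]],[0, [0.0, 0.006, 0.002], [0.08, 0.0, 0.0]],[0, [0.0, 0.002, 0.001], [0.04, 0.0, 0.0]],[0, [0.0, 0.002, 0.001], [0.03, 0.0, 0.0]]]
end [ 0.739  -0.1247  0.1192] [2.2354 2.0736 0.1339]
```

Emit:
drive_tool:
  series:
    - [0, [0.0, 0.008, 0.002], [0.08, 0.0, 0.0]]
    - [0, [0.0, 0.007, 0.003], [0.09, 0.0, 0.0]]
    - [0, [0.0, 0.006, 0.002], [0.09, 0.01, 0.0]]
    - [0, [0.0, 0.006, 0.003], [0.07, 0.0, 0.0]]
    - [0, [0.0, 0.006, 0.003], [0.09, 0.0, 0.0]]
    - [0, [0.0, 0.006, 0.002], [0.08, 0.0, 0.0]]
    - [0, [0.0, 0.002, 0.001], [0.04, 0.0, 0.0]]
    - [0, [0.0, 0.002, 0.001], [0.03, 0.0, 0.0]]

```text
t: 11.7
position: [0.7389, -0.1249, 0.1192]
tcp_rot: [2.235, 2.075, 0.129]
force: [-5.0, -0.5, -1.9]
gripper_width: 0.0001
```

```bash
python3 - <<'E'
from h import *
s=env.get_state(); print(s["t"],s["position"],s["tcp_rot"],s["qpos"],s["force"])
print(RZ.inv().apply(s["position"]-H))
im=env.grab_frame("side")[:,:,::-1]
cv2.imwrite("pics/sd8.png",cv2.resize(im[110:260,220:370],None,fx=4,fy=4,interpolation=cv2.INTER_CUBIC))
E
```

```text
11.7 [ 0.7389 -0.1249  0.1192] [2.2351 2.0755 0.1288] [ 0.5755  1.1674 -1.153   1.3463  1.1468  1.196   0.8591] [-4.992  -0.4697 -1.9478]
[ 0.0164 -0.0001  0.0632]
```

View pics/sd8.png

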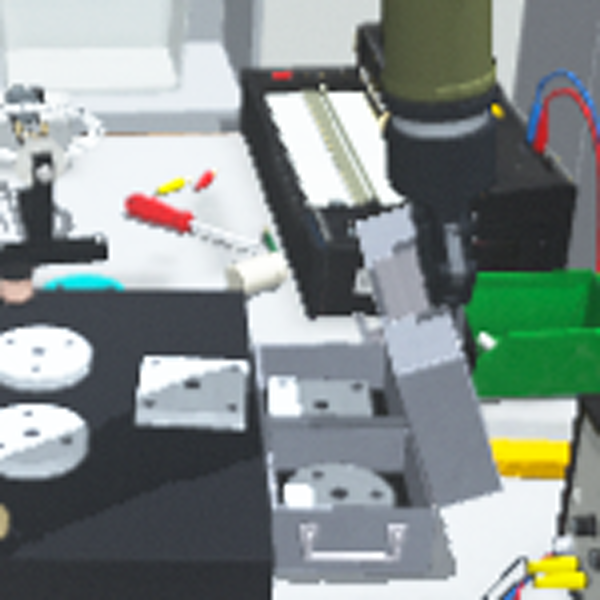

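```bash
python3 - <<'E'
from h import *
d=np.deg2rad
Q=rotB(PSI,d(85))
p,r=plan([(hw(.010,0,.165),Q,3),(hw(-.095,.027,.165),Q,3),(hw(-.095,.027,.056),Q,3),(hw(-.010,.027,.056),Q,7)],0)
E
```

```text
[[0, [0.0, 0.002, -0.034], [0.01, 0.0, 0.0]],[0, [0.0, 0.001, -0.034], [0.01, 0.0, 0.0]],[0, [0.0, 0.001, -0.034], [0.02, 0.0, 0.0]],[0, [0.009, -0.035, -0.003], [0.0, 0.0, 0.0]],[0, [0.009, -0.035, -0.003], [0.0, 0.0, 0.0]],[0, [0.01, -0.034, -0.003], [0.0, 0.0, 0.0]],[0, [0.0, -0.003, 0.036], [0.0, 0.0, 0.0]],[0, [0.0, -0.003, 0.036], [0.0, 0.0, 0.0]]]
[[0, [0.0, -0.003, 0.037], [0.0, 0.0, 0.0]],[0, [0.0, 0.012, 0.001], [0.0, 0.0, 0.0]],[0, [0.0, 0.012, 0.001], [0.0, 0.0, 0.0]],[0, [0.0, 0.012, 0.001], [0.0, 0.0, 0.0]],[0, [0.0, 0.012, 0.001], [0.0, 0.0, 0.0]],[0, [0.0, 0.012, 0.001], [0.0, 0.0, 0.0]],[0, [0.0, 0.012, 0.001], [0.0, 0.0, 0.0]],[0, [-0.001, 0.013, 0.001], [0.0, 0.0, 0.0]]]
end [ 0.715 -0.096  0.112] [2.2581 2.096  0.0883]
```

Emit:
drive_tool:
  series:
    - [0, [0.0, 0.002, -0.034], [0.01, 0.0, 0.0]]
    - [0, [0.0, 0.001, -0.034], [0.01, 0.0, 0.0]]
    - [0, [0.0, 0.001, -0.034], [0.02, 0.0, 0.0]]
    - [0, [0.009, -0.035, -0.003], [0.0, 0.0, 0.0]]
    - [0, [0.009, -0.035, -0.003], [0.0, 0.0, 0.0]]
    - [0, [0.01, -0.034, -0.003], [0.0, 0.0, 0.0]]
    - [0, [0.0, -0.003, 0.036], [0.0, 0.0, 0.0]]
    - [0, [0.0, -0.003, 0.036], [0.0, 0.0, 0.0]]

```text
t: 12.75
position: [0.632, -0.0887, 0.1504]
tcp_rot: [2.253, 2.091, 0.1]
force: [-0.0, 0.3, 0.2]
gripper_width: 0.0
```

Emit:
drive_tool:
  series:
    - [0, [0.0, -0.003, 0.037], [0.0, 0.0, 0.0]]
    - [0, [0.0, 0.012, 0.001], [0.0, 0.0, 0.0]]
    - [0, [0.0, 0.012, 0.001], [0.0, 0.0, 0.0]]
    - [0, [0.0, 0.012, 0.001], [0.0, 0.0, 0.0]]
    - [0, [0.0, 0.012, 0.001], [0.0, 0.0, 0.0]]
    - [0, [0.0, 0.012, 0.001], [0.0, 0.0, 0.0]]
    - [0, [0.0, 0.012, 0.001], [0.0, 0.0, 0.0]]
    - [0, [-0.001, 0.013, 0.001], [0.0, 0.0, 0.0]]

```text
t: 13.75
position: [0.717, -0.0946, 0.1145]
tcp_rot: [2.255, 2.094, 0.1]
force: [-2.5, 2.3, 3.5]
gripper_width: -0.0004
```

```bash
python3 - <<'E'
from h import *
s=env.get_state(); print(s["t"],s["position"],s["tcp_rot"],s["qpos"],s["force"])
print(RZ.inv().apply(s["position"]-H))
im=env.grab_frame("side")[:,:,::-1]
cv2.imwrite("pics/sd9.png",cv2.resize(im[110:260,220:370],None,fx=4,fy=4,interpolation=cv2.INTER_CUBIC))
E
```

```text
13.75 [ 0.717  -0.0946  0.1145] [2.2546 2.0942 0.0998] [ 0.5515  1.1553 -1.1461  1.4051  1.1291  1.1924  0.7936] [-2.4866  2.3485  3.4624]
[-0.0078  0.0284  0.0585]
```

View pics/sd9.png

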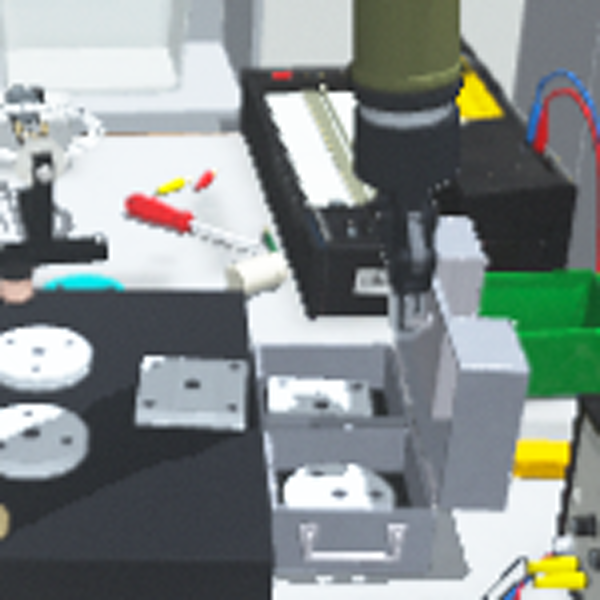

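Emit:
drive_tool:
  series:
    - [0, [0.0, 0.004, 0.0], [0.0, 0.0, 0.0]]
    - [0, [0.0, 0.004, 0.0], [0.0, 0.0, 0.0]]
    - [0, [0.0, 0.004, 0.0], [0.0, 0.0, 0.0]]
    - [0, [0.0, 0.004, 0.0], [0.0, 0.0, 0.0]]
    - [0, [0.0, 0.003, 0.0], [0.0, 0.0, 0.0]]
    - [0, [0.0, 0.0, 0.0], [0.0, 0.0, 0.0]]
    - [0, [0.0, -0.03, -0.01], [0.0, 0.0, 0.0]]
    - [0, [0.0, -0.03, -0.02], [0.0, 0.0, 0.0]]

```text
t: 14.8
position: [0.6716, -0.0935, 0.1385]
tcp_rot: [2.257, 2.092, 0.094]
force: [0.3, 0.2, 0.0]
gripper_width: 0.0001
```

```bash
python3 - <<'E'
from h import *
s=env.get_state(); print(s["t"],s["position"],s["tcp_rot"],s["qpos"],s["force"])
print(RZ.inv().apply(s["position"]-H))
im=env.grab_frame("side")[:,:,::-1]
cv2.imwrite("pics/sd10.png",cv2.resize(im[110:260,220:370],None,fx=4,fy=4,interpolation=cv2.INTER_CUBIC))
E
```

```text
14.8 [ 0.6716 -0.0935  0.1385] [2.2574 2.0923 0.0939] [ 0.6011  1.0884 -1.1669  1.5437  1.1123  1.1685  0.7213] [0.3042 0.1545 0.0179]
[-0.0531  0.0259  0.0825]
```

View pics/sd10.png

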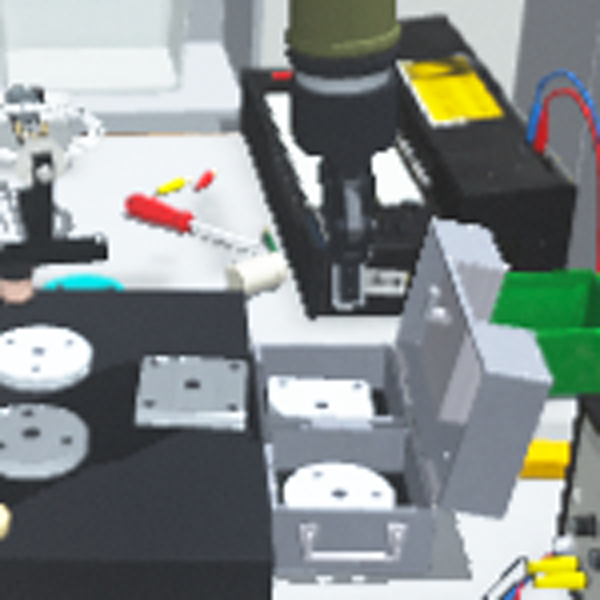

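View now.

```bash
python3 - <<'E'
from h import *
d=np.deg2rad
p,r=plan([(hw(-.15,-.02,.25),rotB(PSI,d(90)),6)],.6)
E
```

```text
[[0.6, [-0.008, -0.013, -0.029], [0.01, 0.0, 0.0]],[0.6, [-0.008, -0.014, -0.029], [0.02, 0.0, 0.0]],[0.6, [-0.007, -0.014, -0.028], [0.01, 0.0, 0.0]],[0.6, [-0.008, -0.014, -0.028], [0.02, 0.0, 0.0]],[0.6, [-0.007, -0.015, -0.028], [0.01, 0.0, 0.0]],[0.6, [-0.008, -0.016, -0.027], [0.02, 0.0, 0.01]]]
end [ 0.571  -0.132   0.3056] [-2.309  -2.1246  0.0014]
```

Emit:
drive_tool:
  series:
    - [0.6, [-0.008, -0.013, -0.029], [0.01, 0.0, 0.0]]
    - [0.6, [-0.008, -0.014, -0.029], [0.02, 0.0, 0.0]]
    - [0.6, [-0.007, -0.014, -0.028], [0.01, 0.0, 0.0]]
    - [0.6, [-0.008, -0.014, -0.028], [0.02, 0.0, 0.0]]
    - [0.6, [-0.007, -0.015, -0.028], [0.01, 0.0, 0.0]]
    - [0.6, [-0.008, -0.016, -0.027], [0.02, 0.0, 0.01]]
    - [0.6, [0, 0, 0], [0, 0, 0]]
    - [0.6, [0, 0, 0], [0, 0, 0]]

```text
t: 15.85
position: [0.5747, -0.1326, 0.3027]
tcp_rot: [-2.312, -2.121, -0.0]
force: [0.5, 0.7, 0.6]
gripper_width: 0.0514
```

```bash
python3 - <<'E'
from h import *
s=env.get_state(); print(s["t"],s["position"],s["tcp_rot"],s["qpos"],s["gripper_width"],s["joint_velocities"])
np.save("s11.npy",np.r_[s["position"],s["tcp_rot"]])
im=env.grab_frame("wrist")[:,:,::-1]
cv2.imwrite("pics/w11.png",im)
cv2.imwrite("pics/w11b.png",cv2.resize(im,None,fx=1.5,fy=1.5,interpolation=cv2.INTER_CUBIC))
E
```

```text
15.85 [ 0.5747 -0.1326  0.3027] [-2.3119 -2.1213 -0.0003] [ 0.7773  0.8561 -1.32    1.5517  0.8337  1.3953  0.8729] 0.0513676675469965 [-0.0084  0.015   0.0088  0.0059 -0.0066  0.0013  0.0019]
```

View pics/w11b.png

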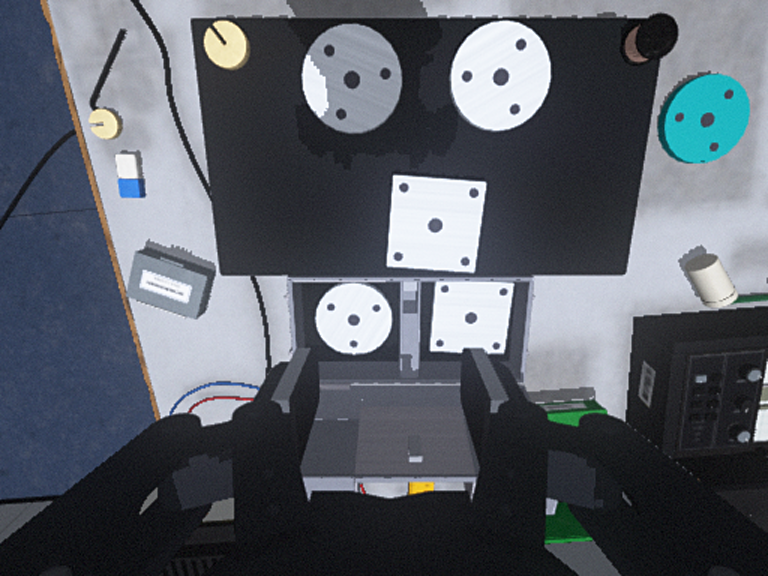

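```bash
python3 - <<'E'
from h import *
a=np.load("s11.npy"); s=dict(position=a[:3],tcp_rot=a[3:])
def w(U,V,z): return onz("wrist",((U+.5)/1.5-.5,(V+.5)/1.5-.5),z,s)
P={k:w(*v) for k,v in dict(plFL=(627,274,.06),plFR=(218,274,.06),plNL=(662,20,.06),plNR=(192,20,.06),chFL=(533,279,.056),chFR=(289,279,.056),divm=(411,279,.056),
 sqc=(435,225,.072),sqa=(390,175,.072),sqb=(487,182,.072),sqd=(475,272,.06),sqe=(387,267,.066),
 dL=(501,77,.072),dR=(351.5,79.5,.072),stR=(354,320,.028),stL=(471,318,.028),bob=(645,48,.06),wt=(226,45,.07)).items()}
for k,v in P.items(): print(k,v,RZ.inv().apply(v-H))
d=P['plFL']-P['plFR'];print(np.linalg.norm(d),np.arctan2(-d[0],d[1]))
d=P['chFL']-P['chFR'];print(np.linalg.norm(d),np.arctan2(-d[0],d[1]))
d=P['sqb']-P['sqa'];print(np.linalg.norm(d),np.arctan2(-d[0],d[1]))
# tip rows
for q in ([.0257,-.011,0],[.0257,-.011,-.005],[.0257,-.011,-.01],[-.0257,-.011,-.005]): print(q,proj("wrist",s["position"]+R.from_rotvec(s["tcp_rot"]).apply(q),s)*1.5)
E
```

```text
plFL [0.622  0.0873 0.06  ] [-0.1168  0.2023  0.004 ]
plFR [ 0.5894 -0.2921  0.06  ] [-0.1194 -0.1786  0.004 ]
plNL [0.4138 0.1001 0.06  ] [-0.3254  0.1985  0.004 ]
plNR [ 0.3826 -0.2715  0.06  ] [-0.3271 -0.1744  0.004 ]
chFL [0.6205 0.0012 0.056 ] [-0.1115  0.1163 -0.    ]
chFR [ 0.6008 -0.2282  0.056 ] [-0.1131 -0.114  -0.    ]
divm [ 0.6106 -0.1136  0.056 ] [-0.1123  0.001  -0.    ]
sqc [ 0.5593 -0.0898  0.072 ] [-0.1654  0.0207  0.016 ]
sqa [ 0.5139 -0.1254  0.072 ] [-0.2078 -0.0183  0.016 ]
sqb [ 0.5266 -0.0438  0.072 ] [-0.2016  0.064   0.016 ]
sqd [ 0.6079 -0.0539  0.06  ] [-0.1197  0.0603  0.004 ]
sqe [ 0.5947 -0.1349  0.066 ] [-0.1265 -0.0215  0.01  ]
dL [ 0.4462 -0.0311  0.072 ] [-0.2827  0.0704  0.016 ]
dR [ 0.438  -0.1497  0.072 ] [-0.2815 -0.0486  0.016 ]
stR [ 0.6574 -0.1749  0.028 ] [-0.0608 -0.0564 -0.028 ]
stL [ 0.6657 -0.0535  0.028 ] [-0.0621  0.0653 -0.028 ]
bob [0.4328 0.0882 0.06  ] [-0.3055  0.1882  0.004 ]
wt [ 0.4049 -0.245   0.07  ] [-0.307  -0.1462  0.014 ]
0.3808264469739799 -0.08574980216022142
0.23028443462350856 -0.08579765797124371
0.08255669120092883 -0.15457756069847037
[0.0257, -0.011, 0] [458.2258 338.5763]
[0.0257, -0.011, -0.005] [460.4397 344.2944]
[0.0257, -0.011, -0.01] [462.7996 350.3892]
[-0.0257, -0.011, -0.005] [313.7167 344.1914]
```

```bash
sed -i 's/^PSI=.*/PSI=-.081/' h.py; python3 - <<'E'
from h import *
d=np.deg2rad
Q=rotB(PSI,d(90))
p,r=plan([(hw(-.164,-.052,.05),Q,5),(hw(-.164,-.052,.008),Q,2),(hw(-.164,-.052,.008),Q,1)],0)
print(RZ.inv().apply(p-H))
p,r=plan([(hw(-.164,-.030,.008),Q,2),(hw(-.164,.010,.008),Q,6)],0,start=(p,r))
E
```

```text
[[0, [-0.006, -0.003, 0.039], [0.0, 0.0, 0.0]],[0, [-0.006, -0.003, 0.039], [0.0, 0.0, 0.0]],[0, [-0.007, -0.003, 0.039], [0.0, 0.0, 0.0]],[0, [-0.006, -0.004, 0.04], [0.0, 0.0, 0.0]],[0, [-0.007, -0.003, 0.039], [0.0, 0.0, 0.0]],[0, [0.0, 0.0, 0.021], [0.0, 0.0, 0.0]],[0, [0.0, 0.0, 0.021], [0.0, 0.0, 0.0]],[0, [0.0, 0.0, 0.0], [0.0, 0.0, 0.0]]]
end [ 0.5551 -0.1621  0.0643] [-2.3108 -2.1211  0.0003]
[-0.1638 -0.0521  0.0083]
[[0, [0.011, 0.0, 0.0], [0.0, 0.0, 0.0]],[0, [0.011, 0.0, 0.0], [0.0, 0.0, 0.0]],[0, [0.007, 0.0, 0.0], [0.0, 0.0, 0.0]],[0, [0.007, 0.0, 0.0], [0.0, 0.0, 0.0]],[0, [0.007, 0.0, 0.0], [0.0, 0.0, 0.0]],[0, [0.006, 0.0, 0.0], [0.0, 0.0, 0.0]],[0, [0.007, 0.0, 0.0], [0.0, 0.0, 0.0]],[0, [0.006, -0.001, 0.0], [0.0, 0.0, 0.0]]]
end [ 0.5594 -0.1003  0.0645] [-2.3108 -2.1211  0.0003]
```

Emit:
drive_tool:
  series:
    - [0, [-0.006, -0.003, 0.039], [0.0, 0.0, 0.0]]
    - [0, [-0.006, -0.003, 0.039], [0.0, 0.0, 0.0]]
    - [0, [-0.007, -0.003, 0.039], [0.0, 0.0, 0.0]]
    - [0, [-0.006, -0.004, 0.04], [0.0, 0.0, 0.0]]
    - [0, [-0.007, -0.003, 0.039], [0.0, 0.0, 0.0]]
    - [0, [0.0, 0.0, 0.021], [0.0, 0.0, 0.0]]
    - [0, [0.0, 0.0, 0.021], [0.0, 0.0, 0.0]]
    - [0, [0.0, 0.0, 0.0], [0.0, 0.0, 0.0]]

```text
t: 16.9
position: [0.5548, -0.161, 0.0641]
tcp_rot: [-2.309, -2.121, 0.0]
force: [-0.2, -0.4, 0.3]
gripper_width: -0.0001
```

```bash
python3 - <<'E'
from h import *
s=env.get_state(); print(s["t"],s["position"],s["force"],RZ.inv().apply(s["position"]-H),s["qpos"])
im=env.grab_frame("side")[:,:,::-1]
cv2.imwrite("pics/sd12.png",cv2.resize(im[130:260,190:350],None,fx=4.5,fy=4.5,interpolation=cv2.INTER_CUBIC))
E
```

```text
16.9 [ 0.5548 -0.161   0.0641] [-0.177  -0.4396  0.2592] [-0.1641 -0.051   0.0081] [ 0.7717  1.1329 -1.118   1.8001  1.1858  1.0671  0.6615]
```

View pics/sd12.png

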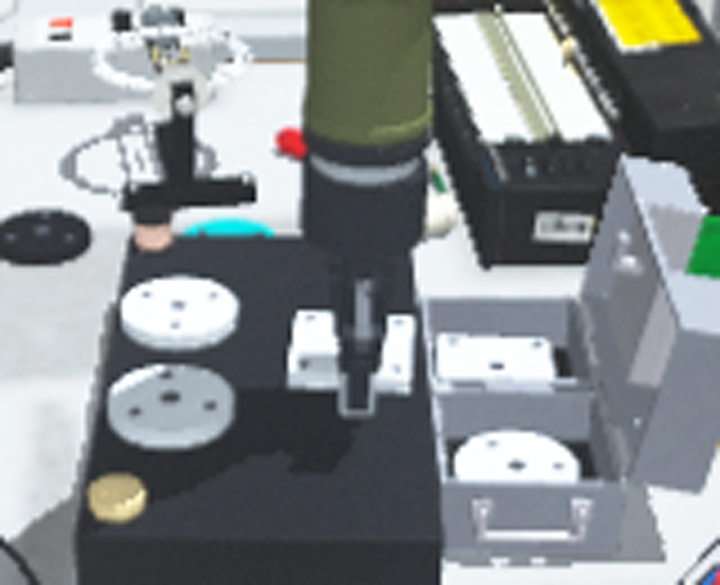

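Finger stands just right of the square's centre, above the granite. Push left.

Emit:
drive_tool:
  series:
    - [0, [0.011, 0.0, 0.0], [0.0, 0.0, 0.0]]
    - [0, [0.011, 0.0, 0.0], [0.0, 0.0, 0.0]]
    - [0, [0.007, 0.0, 0.0], [0.0, 0.0, 0.0]]
    - [0, [0.007, 0.0, 0.0], [0.0, 0.0, 0.0]]
    - [0, [0.007, 0.0, 0.0], [0.0, 0.0, 0.0]]
    - [0, [0.006, 0.0, 0.0], [0.0, 0.0, 0.0]]
    - [0, [0.006, 0.0, 0.0], [0.0, 0.0, 0.0]]
    - [0, [0.006, 0.0, 0.0], [0.0, 0.0, 0.0]]

```text
t: 17.95
position: [0.5605, -0.1011, 0.0656]
tcp_rot: [-2.312, -2.121, 0.0]
force: [-0.4, -4.9, 5.6]
gripper_width: -0.0002
```

```bash
python3 - <<'E'
from h import *
s=env.get_state(); print(s["t"],s["position"],s["force"],RZ.inv().apply(s["position"]-H),s["qpos"])
im=env.grab_frame("side")[:,:,::-1]
cv2.imwrite("pics/sd13.png",cv2.resize(im[130:260,190:350],None,fx=4.5,fy=4.5,interpolation=cv2.INTER_CUBIC))
im=env.grab_frame("wrist")[:,:,::-1]
cv2.imwrite("pics/w13.png",im)
E
```

```text
17.95 [ 0.5605 -0.1011  0.0656] [-0.4249 -4.9177  5.5765] [-0.1633  0.0092  0.0096] [ 0.6718  1.1245 -1.1188  1.8273  1.193   1.0571  0.5345]
```

View pics/sd13.png

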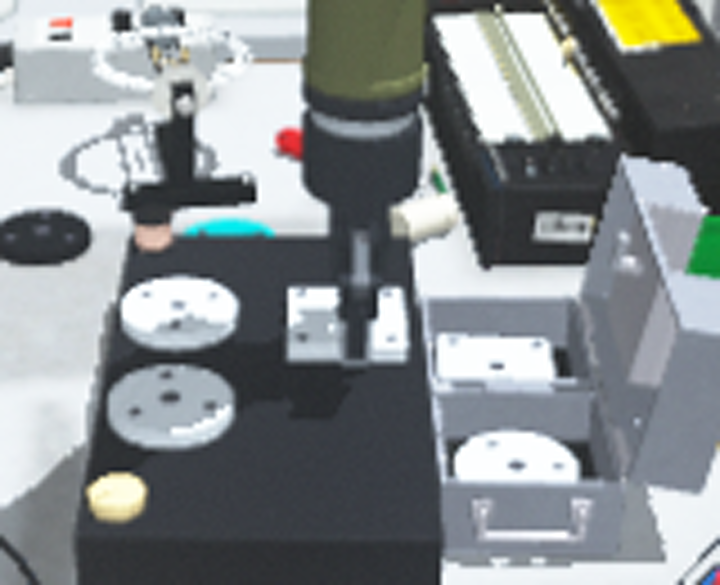

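View pics/w13.png

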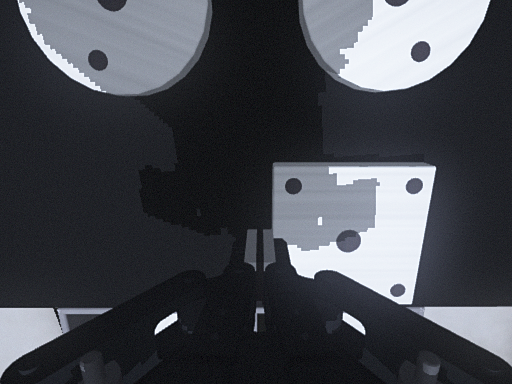

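```bash
python3 - <<'E'
from h import *
s=env.get_state()
for k,(u,v,z) in dict(c=(348.5,240.5,.072),nr=(273.5,163,.072),nl=(436,164,.072),nrb=(273.5,167,.06),dL=(396,-3,.072),dR=(112,2,.072)).items():
    p=onz("wrist",(u,v),z,s);print(k,RZ.inv().apply(p-H))
Q=rotB(PSI,np.pi/2)
print(s["gripper_width"])
p,r=plan([(hw(-.166,-.004,.012),Q,1),(hw(-.170,0,.075),Q,2),(hw(-.230,.058,.075),Q,2),(hw(-.230,.058,.009),Q,3)],.6)
print(RZ.inv().apply(p-H))
E
```

```text
c [-0.1685  0.0587  0.016 ]
nr [-0.21    0.0186  0.016 ]
nl [-0.2093  0.098   0.016 ]
nrb [-0.2056  0.0193  0.004 ]
dL [-0.28   0.069  0.016]
dR [-0.2782 -0.0495  0.016 ]
5.4003659913011874e-05
[[0.6, [-0.015, -0.003, -0.002], [0.0, -0.01, 0.0]],[0.6, [0.002, -0.002, -0.032], [0.0, 0.0, 0.0]],[0.6, [0.002, -0.002, -0.031], [0.0, 0.0, 0.0]],[0.6, [0.029, -0.03, 0.0], [0.0, 0.0, 0.0]],[0.6, [0.029, -0.03, -0.001], [0.0, 0.0, 0.0]],[0.6, [0.0, 0.0, 0.022], [0.0, 0.0, 0.0]],[0.6, [0.0, 0.0, 0.022], [0.0, 0.0, 0.0]],[0.6, [0.0, 0.0, 0.022], [0.0, 0.0, 0.0]]]
end [ 0.4977 -0.0469  0.0655] [ 2.3127  2.1253 -0.0081]
[-0.2303  0.0582  0.0095]
```

Emit:
drive_tool:
  series:
    - [0, [-0.015, -0.003, -0.002], [0.0, 0.0, 0.0]]
    - [0, [0.002, -0.002, -0.032], [0.0, 0.0, 0.0]]
    - [0, [0.002, -0.002, -0.031], [0.0, 0.0, 0.0]]
    - [0.6, [0.029, -0.028, 0.0], [0.0, 0.0, 0.0]]
    - [0.6, [0.029, -0.028, -0.001], [0.0, 0.0, 0.0]]
    - [0.6, [0.0, 0.0, 0.015], [0.0, 0.0, 0.0]]
    - [0.6, [0.0, 0.0, 0.015], [0.0, 0.0, 0.0]]
    - [0.6, [0.0, 0.0, 0.015], [0.0, 0.0, 0.0]]

```text
t: 19.05
position: [0.5018, -0.0498, 0.0852]
tcp_rot: [-2.313, -2.118, 0.0]
force: [0.8, -0.4, -0.8]
gripper_width: 0.0514
```

```bash
python3 - <<'E'
from h import *
s=env.get_state(); print(s["t"],s["position"],s["force"],RZ.inv().apply(s["position"]-H),s["gripper_width"])
im=env.grab_frame("wrist")[:,:,::-1]
cv2.imwrite("pics/w14.png",im)
im=env.grab_frame("side")[:,:,::-1]
cv2.imwrite("pics/sd14.png",cv2.resize(im[130:260,190:350],None,fx=4.5,fy=4.5,interpolation=cv2.INTER_CUBIC))
E
```

```text
19.05 [ 0.5018 -0.0498  0.0852] [ 0.8288 -0.4133 -0.8069] [-0.2259  0.0556  0.0292] 0.0513783098840602
```

View pics/w14.png

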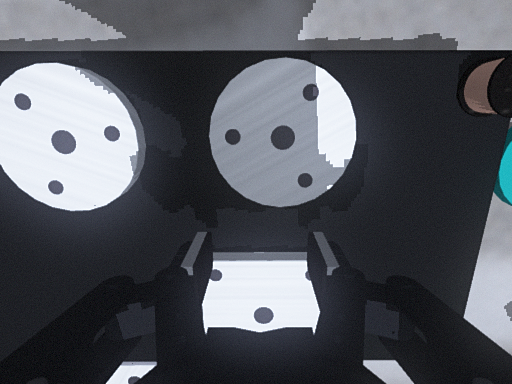

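View pics/sd14.png

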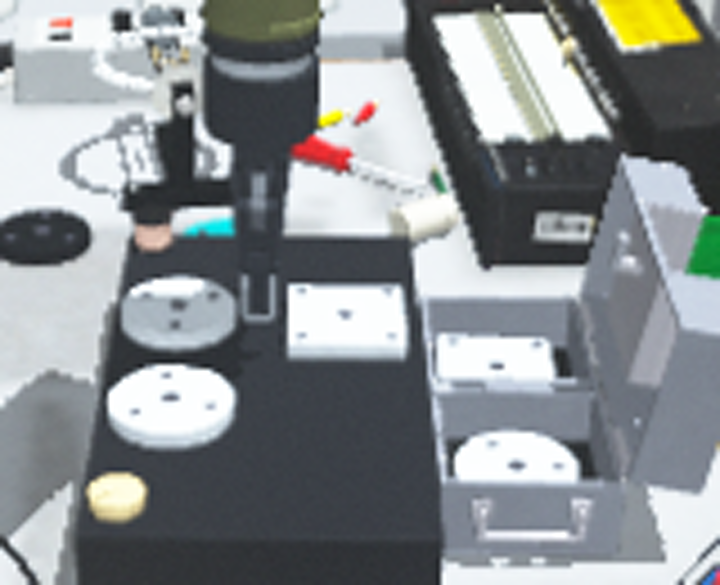

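Emit:
drive_tool:
  series:
    - [0.6, [0.003, 0.0, 0.012], [0.0, 0.0, 0.0]]
    - [0.6, [0.0, 0.0, 0.013], [0.0, 0.0, 0.0]]
    - [0.6, [0.0, 0.01, 0.0], [0.0, 0.0, 0.0]]
    - [0.6, [0.0, 0.01, 0.0], [0.0, 0.0, 0.0]]
    - [0.6, [0.0, 0.01, 0.0], [0.0, 0.0, 0.0]]
    - [0.6, [0.0, 0.01, 0.0], [0.0, 0.0, 0.0]]
    - [0.6, [0.0, 0.01, 0.0], [0.0, 0.0, 0.0]]
    - [0.6, [0.0, 0.01, 0.0], [0.0, 0.0, 0.0]]

```text
t: 20.15
position: [0.5619, -0.0505, 0.0619]
tcp_rot: [-2.31, -2.121, -0.0]
force: [-4.0, -0.1, 2.3]
gripper_width: 0.0514
```

```bash
python3 - <<'E'
from h import *
s=env.get_state(); print(s["t"],s["position"],s["force"],RZ.inv().apply(s["position"]-H),s["gripper_width"])
im=env.grab_frame("side")[:,:,::-1]
cv2.imwrite("pics/sd15.png",cv2.resize(im[130:260,190:350],None,fx=4.5,fy=4.5,interpolation=cv2.INTER_CUBIC))
E
```

```text
20.15 [ 0.5619 -0.0505  0.0619] [-3.9847 -0.0868  2.3407] [-0.166   0.0598  0.0059] 0.05140152664230793
```

View pics/sd15.png

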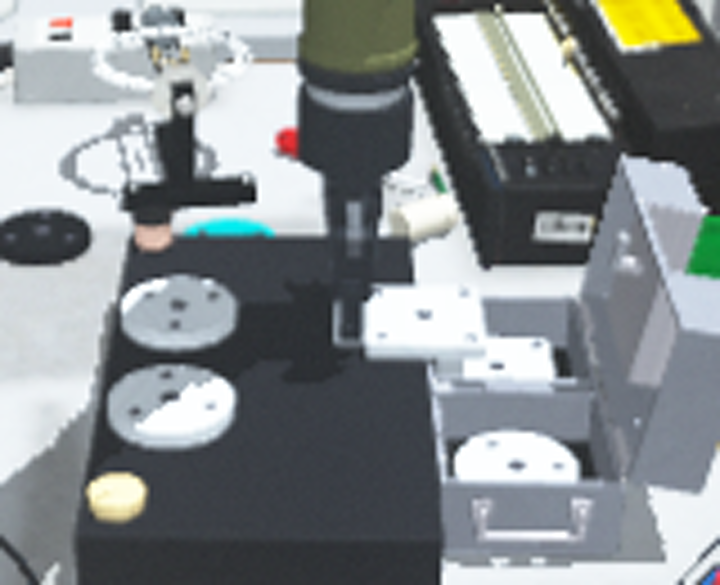

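Emit:
drive_tool:
  series:
    - [0.6, [0.0, 0.007, 0.0], [0.0, 0.0, 0.0]]
    - [0.6, [0.0, 0.007, 0.0], [0.0, 0.0, 0.0]]
    - [0.6, [0.0, 0.007, 0.0], [0.0, 0.0, 0.0]]
    - [0.6, [0.0, 0.007, 0.0], [0.0, 0.0, 0.0]]
    - [0.6, [0.0, 0.007, 0.0], [0.0, 0.0, 0.0]]
    - [0.6, [0.0, 0.007, 0.0], [0.0, 0.0, 0.0]]
    - [0.6, [0.0, 0.007, 0.0], [0.0, 0.0, 0.0]]
    - [0.6, [0.0, 0.007, 0.0], [0.0, 0.0, 0.0]]

```text
t: 21.2
position: [0.618, -0.0555, 0.0615]
tcp_rot: [-2.311, -2.121, -0.001]
force: [-1.4, 0.7, -0.7]
gripper_width: 0.051
```

```bash
python3 - <<'E'
from h import *
s=env.get_state(); print(s["t"],s["position"],s["force"],RZ.inv().apply(s["position"]-H),s["gripper_width"])
im=env.grab_frame("side")[:,:,::-1]
cv2.imwrite("pics/sd16.png",cv2.resize(im[130:260,190:350],None,fx=4.5,fy=4.5,interpolation=cv2.INTER_CUBIC))
E
```

```text
21.2 [ 0.618  -0.0555  0.0615] [-1.3533  0.6708 -0.6883] [-0.1097  0.0593  0.0055] 0.051032242811356765
```

View pics/sd16.png

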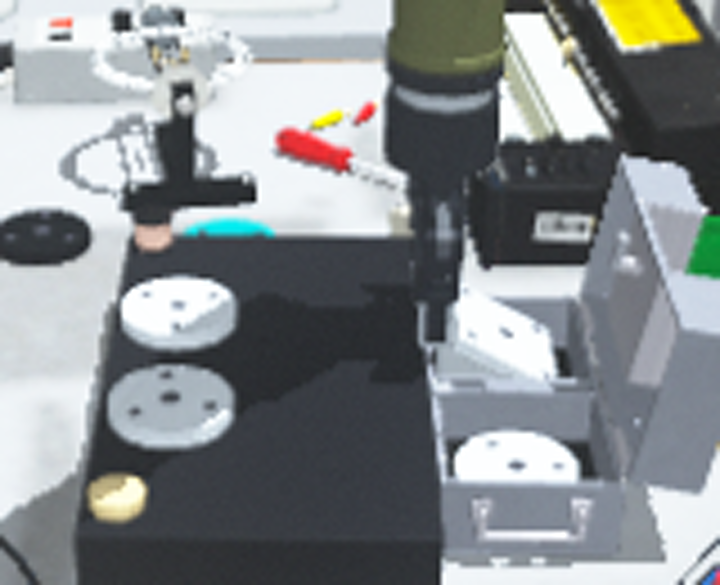

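Emit:
drive_tool:
  series:
    - [0.6, [0.0, 0.004, 0.0], [0.0, 0.0, 0.0]]
    - [0.6, [0.0, 0.004, 0.0], [0.0, 0.0, 0.0]]
    - [0.6, [0.0, 0.004, 0.0], [0.0, 0.0, 0.0]]
    - [0.6, [0.0, 0.004, 0.0], [0.0, 0.0, 0.0]]
    - [0.6, [0.0, 0.0, 0.0], [0.0, 0.0, 0.0]]
    - [0.6, [0.0, -0.01, 0.0], [0.0, 0.0, 0.0]]
    - [0.6, [0.0, -0.02, -0.02], [0.0, 0.0, 0.0]]
    - [0.6, [0.0, -0.01, -0.04], [0.0, 0.0, 0.0]]

```text
t: 22.25
position: [0.5906, -0.0541, 0.1205]
tcp_rot: [-2.307, -2.121, 0.006]
force: [0.6, -0.3, 0.7]
gripper_width: 0.0513
```

```bash
python3 - <<'E'
from h import *
s=env.get_state(); print(s["t"],s["position"],s["force"],RZ.inv().apply(s["position"]-H),s["gripper_width"])
im=env.grab_frame("side")[:,:,::-1]
cv2.imwrite("pics/sd17.png",cv2.resize(im[130:260,190:350],None,fx=4.5,fy=4.5,interpolation=cv2.INTER_CUBIC))
E
```

```text
22.25 [ 0.5906 -0.0541  0.1205] [ 0.5772 -0.2699  0.6882] [-0.137   0.0585  0.0645] 0.05131590255480332
```

View pics/sd17.png

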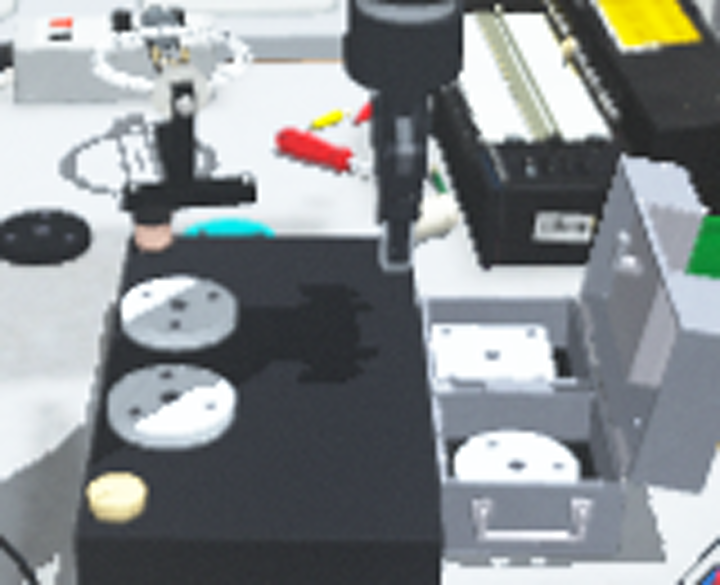

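```bash
python3 - <<'E'
from h import *
Q=rotB(PSI,np.pi/2)
p,r=plan([(hw(-.338,-.049,.064),Q,6),(hw(-.338,-.049,.030),Q,1)],.6)
E
```

```text
[[0.6, [-0.018, -0.034, 0.001], [0.0, 0.0, 0.0]],[0.6, [-0.018, -0.034, 0.001], [0.0, 0.0, 0.0]],[0.6, [-0.019, -0.034, 0.001], [0.0, 0.0, 0.0]],[0.6, [-0.018, -0.034, 0.001], [0.0, 0.0, 0.0]],[0.6, [-0.019, -0.033, 0.001], [0.0, 0.0, 0.0]],[0.6, [-0.018, -0.034, 0.001], [0.0, -0.01, 0.0]],[0.6, [0.0, 0.0, 0.034], [0.0, 0.0, 0.0]]]
end [ 0.3814 -0.1451  0.0863] [ 2.3096  2.1248 -0.0053]
```

Emit:
drive_tool:
  series:
    - [0.6, [-0.018, -0.034, 0.001], [0.0, 0.0, 0.0]]
    - [0.6, [-0.018, -0.034, 0.001], [0.0, 0.0, 0.0]]
    - [0.6, [-0.019, -0.034, 0.001], [0.0, 0.0, 0.0]]
    - [0.6, [-0.018, -0.034, 0.001], [0.0, 0.0, 0.0]]
    - [0.6, [-0.019, -0.033, 0.001], [0.0, 0.0, 0.0]]
    - [0.6, [-0.018, -0.034, 0.001], [0.0, 0.0, 0.0]]
    - [0.6, [0.0, 0.0, 0.034], [0.0, 0.0, 0.0]]
    - [0.6, [0.0, 0.0, 0.0], [0.0, 0.0, 0.0]]

```text
t: 23.3
position: [0.38, -0.1457, 0.0808]
tcp_rot: [-2.308, -2.119, 0.002]
force: [0.3, 0.4, 0.5]
gripper_width: 0.0514
```

```bash
python3 - <<'E'
from h import *
s=env.get_state(); print(s["t"],s["position"],s["tcp_rot"],s["force"],RZ.inv().apply(s["position"]-H),s["gripper_width"],s["qpos"])
im=env.grab_frame("wrist")[:,:,::-1]
cv2.imwrite("pics/w18.png",im)
im=env.grab_frame("side")[:,:,::-1]
cv2.imwrite("pics/sd18.png",cv2.resize(im[130:260,190:350],None,fx=4.5,fy=4.5,interpolation=cv2.INTER_CUBIC))
E
```

```text
23.3 [ 0.38   -0.1457  0.0808] [-2.3079 -2.1194  0.0021] [0.2865 0.4343 0.4644] [-0.3396 -0.0498  0.0248] 0.051388863278834004 [ 0.8903  1.0034 -1.134   2.2934  1.3452  0.8958  0.2938]
```

View pics/w18.png

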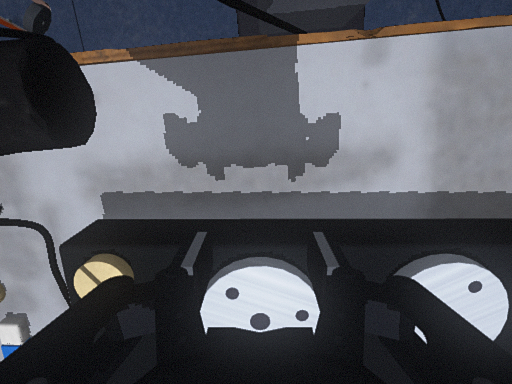

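View pics/sd18.png

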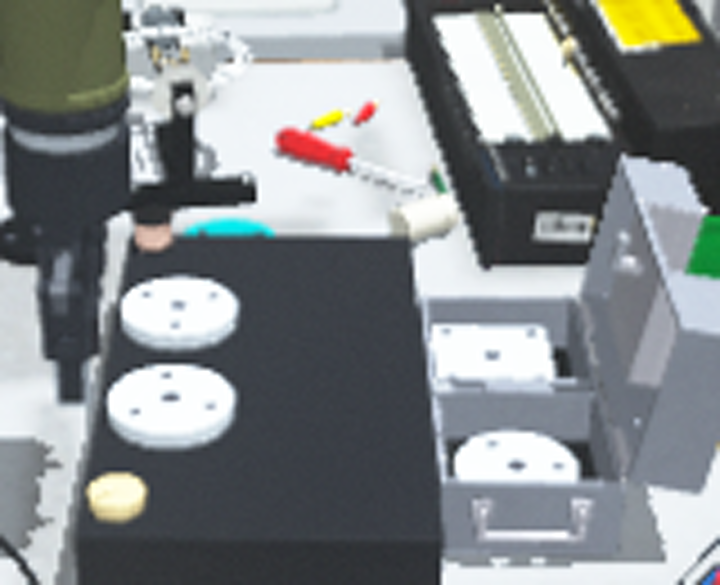

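Emit:
drive_tool:
  series:
    - [0.6, [0.0, 0.0, 0.01], [0.0, 0.0, 0.0]]
    - [0.6, [0.0, 0.003, 0.01], [0.0, 0.0, 0.0]]
    - [0.6, [0.0, 0.012, 0.0], [0.0, 0.0, 0.0]]
    - [0.6, [-0.001, 0.015, 0.0], [0.0, 0.0, 0.0]]
    - [0.6, [-0.002, 0.015, 0.0], [0.0, 0.0, 0.0]]
    - [0.6, [-0.002, 0.015, 0.0], [0.0, 0.0, 0.0]]
    - [0.6, [-0.002, 0.015, 0.0], [0.0, 0.0, 0.0]]
    - [0.6, [-0.002, 0.015, 0.0], [0.0, 0.0, 0.0]]

```text
t: 24.4
position: [0.4713, -0.1623, 0.0614]
tcp_rot: [-2.31, -2.12, -0.0]
force: [-1.9, 0.0, -0.7]
gripper_width: 0.0512
```

Emit:
drive_tool:
  series:
    - [0.6, [-0.001, 0.015, 0.0], [0.0, 0.0, 0.0]]
    - [0.6, [-0.001, 0.015, 0.0], [0.0, 0.0, 0.0]]
    - [0.6, [0.0, 0.013, 0.0], [0.0, 0.0, 0.0]]
    - [0.6, [0.0, 0.01, 0.0], [0.0, 0.0, 0.0]]
    - [0.6, [0.0, 0.01, 0.0], [0.0, 0.0, 0.0]]
    - [0.6, [0.0, 0.01, 0.0], [0.0, 0.0, 0.0]]
    - [0.6, [0.0, 0.005, 0.0], [0.0, 0.0, 0.0]]
    - [0.6, [0.0, 0.0, 0.0], [0.0, 0.0, 0.0]]

```text
t: 25.4
position: [0.5493, -0.1709, 0.0613]
tcp_rot: [-2.312, -2.121, -0.003]
force: [0.1, 0.4, 0.5]
gripper_width: 0.0514
```

```bash
python3 - <<'E'
from h import *
s=env.get_state(); print(s["t"],s["position"],s["tcp_rot"],s["force"],RZ.inv().apply(s["position"]-H),s["gripper_width"])
im=env.grab_frame("wrist")[:,:,::-1]
cv2.imwrite("pics/w19.png",im)
im=env.grab_frame("side")[:,:,::-1]
cv2.imwrite("pics/sd19.png",cv2.resize(im[130:260,190:350],None,fx=4.5,fy=4.5,interpolation=cv2.INTER_CUBIC))
E
```

```text
25.4 [ 0.5493 -0.1709  0.0613] [-2.3117 -2.1211 -0.0031] [0.1393 0.3775 0.4795] [-0.1688 -0.0613  0.0053] 0.051365337321695424
```

View pics/w19.png

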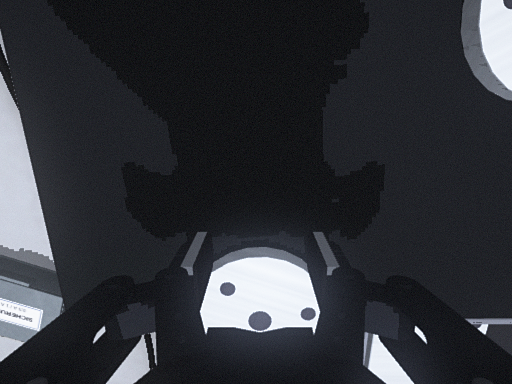

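View pics/sd19.png

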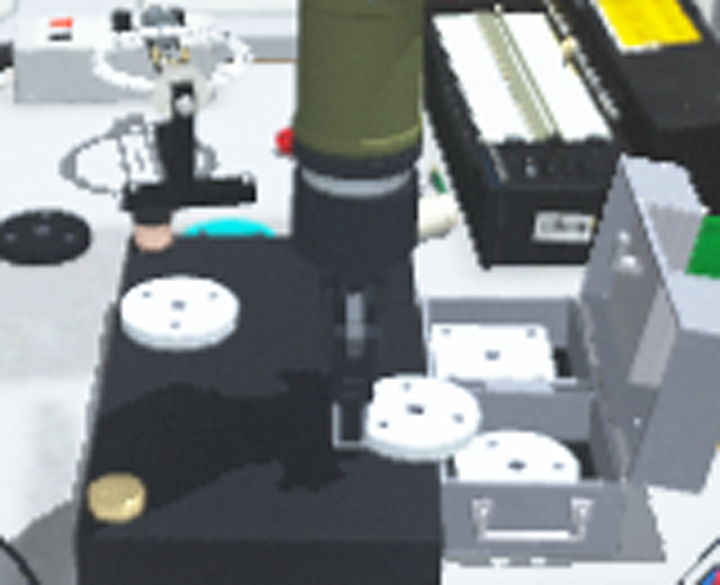

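Emit:
drive_tool:
  series:
    - [0.6, [0.0, 0.008, 0.0], [0.0, 0.0, 0.0]]
    - [0.6, [0.0, 0.008, 0.0], [0.0, 0.0, 0.0]]
    - [0.6, [0.0, 0.008, 0.0], [0.0, 0.0, 0.0]]
    - [0.6, [0.0, 0.008, 0.0], [0.0, 0.0, 0.0]]
    - [0.6, [0.0, 0.008, 0.0], [0.0, 0.0, 0.0]]
    - [0.6, [0.0, 0.008, 0.0], [0.0, 0.0, 0.0]]
    - [0.6, [0.0, 0.008, 0.0], [0.0, 0.0, 0.0]]
    - [0.6, [0.0, 0.008, 0.0], [0.0, 0.0, 0.0]]

```text
t: 26.5
position: [0.6127, -0.1765, 0.0609]
tcp_rot: [-2.311, -2.121, -0.001]
force: [-2.0, -0.2, 1.5]
gripper_width: 0.0515
```

Emit:
drive_tool:
  series:
    - [0.6, [0.0, 0.005, 0.0], [0.0, 0.0, 0.0]]
    - [0.6, [0.0, 0.005, 0.0], [0.0, 0.0, 0.0]]
    - [0.6, [0.0, 0.004, 0.0], [0.0, 0.0, 0.0]]
    - [0.6, [0.0, 0.0, 0.0], [0.0, 0.0, 0.0]]
    - [0.6, [0.0, -0.015, 0.0], [0.0, 0.0, 0.0]]
    - [0.6, [0.0, -0.025, -0.02], [0.0, 0.0, 0.0]]
    - [0.6, [0.0, -0.03, -0.04], [0.0, 0.0, 0.0]]
    - [0.6, [0.0, -0.01, -0.01], [0.0, 0.0, 0.0]]

```text
t: 27.5
position: [0.5463, -0.1709, 0.1334]
tcp_rot: [-2.311, -2.124, -0.004]
force: [0.6, -0.4, -0.9]
gripper_width: 0.0513
```

```bash
python3 - <<'E'
from h import *
s=env.get_state(); print(s["t"],s["position"],s["tcp_rot"],s["force"],RZ.inv().apply(s["position"]-H),s["gripper_width"],s["qpos"])
im=env.grab_frame("wrist")[:,:,::-1]
cv2.imwrite("pics/w20.png",im)
im=env.grab_frame("side")[:,:,::-1]
cv2.imwrite("pics/sd20.png",cv2.resize(im[130:260,190:350],None,fx=4.5,fy=4.5,interpolation=cv2.INTER_CUBIC))
E
```

```text
27.5 [ 0.5463 -0.1709  0.1334] [-2.3112 -2.1237 -0.0036] [ 0.5724 -0.4323 -0.8755] [-0.1718 -0.0615  0.0774] 0.05127573921176592 [ 0.8181  1.0275 -1.1731  1.7885  1.0656  1.1181  0.7468]
```

View pics/w20.png

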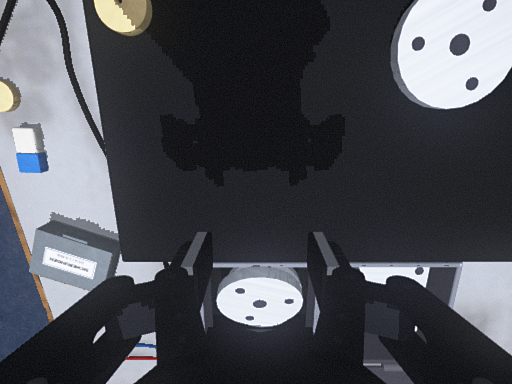

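View pics/sd20.png

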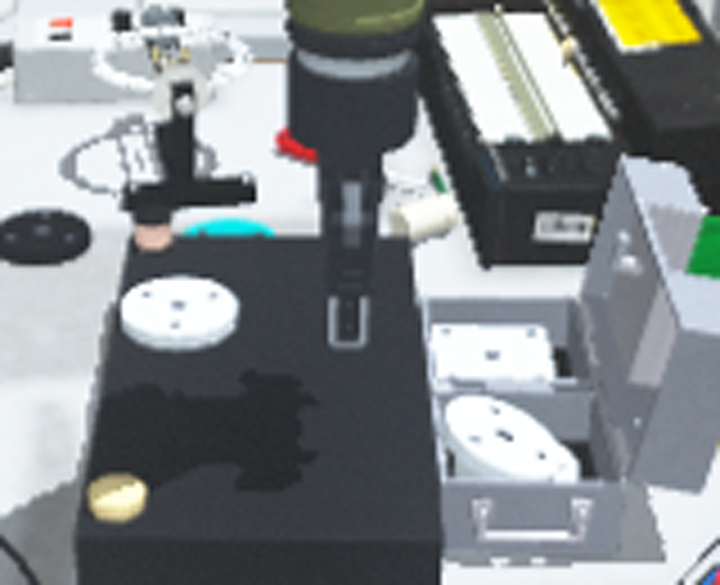

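```bash
python3 - <<'E'
from h import *
Q=rotB(PSI,np.pi/2)
p,r=plan([(hw(-.150,-.061,.040),Q,2),(hw(-.150,-.061,.008),Q,2),(hw(-.110,-.061,.008),Q,4),(hw(-.086,-.061,.006),Q,4),(hw(-.086,-.061,.006),Q,1)],0)
E
```

```text
[[0, [0.001, 0.011, 0.018], [0.0, 0.0, 0.0]],[0, [0.0, 0.011, 0.018], [0.0, 0.0, 0.0]],[0, [0.0, 0.0, 0.016], [0.0, 0.0, 0.0]],[0, [0.0, 0.0, 0.016], [0.0, 0.0, 0.0]],[0, [0.0, 0.01, 0.0], [0.0, 0.0, 0.0]],[0, [0.0, 0.01, 0.0], [0.0, 0.0, 0.0]],[0, [0.0, 0.01, 0.0], [0.0, 0.0, 0.0]],[0, [0.0, 0.01, 0.0], [0.0, 0.0, 0.0]]]
[[0, [0.0, 0.006, 0.0], [0.0, 0.0, 0.0]],[0, [0.0, 0.006, 0.001], [0.0, 0.0, 0.0]],[0, [0.0, 0.006, 0.0], [0.0, 0.0, 0.0]],[0, [0.0, 0.006, 0.001], [0.0, 0.0, 0.0]],[0, [0.0, 0.0, 0.0], [0.0, 0.0, 0.0]]]
end [ 0.6322 -0.1776  0.062 ] [-2.3118 -2.1223 -0.0017]
```

Emit:
drive_tool:
  series:
    - [0, [0.001, 0.011, 0.018], [0.0, 0.0, 0.0]]
    - [0, [0.0, 0.011, 0.018], [0.0, 0.0, 0.0]]
    - [0, [0.0, 0.0, 0.016], [0.0, 0.0, 0.0]]
    - [0, [0.0, 0.0, 0.016], [0.0, 0.0, 0.0]]
    - [0, [0.0, 0.01, 0.0], [0.0, 0.0, 0.0]]
    - [0, [0.0, 0.01, 0.0], [0.0, 0.0, 0.0]]
    - [0, [0.0, 0.01, 0.0], [0.0, 0.0, 0.0]]
    - [0, [0.0, 0.01, 0.0], [0.0, 0.0, 0.0]]

```text
t: 28.6
position: [0.6087, -0.1753, 0.063]
tcp_rot: [-2.311, -2.121, -0.001]
force: [0.4, 0.6, 0.3]
gripper_width: -0.0
```

Emit:
drive_tool:
  series:
    - [0, [0.0, 0.006, 0.0], [0.0, 0.0, 0.0]]
    - [0, [0.0, 0.006, 0.001], [0.0, 0.0, 0.0]]
    - [0, [0.0, 0.006, 0.0], [0.0, 0.0, 0.0]]
    - [0, [0.0, 0.006, 0.001], [0.0, 0.0, 0.0]]
    - [0, [0.0, 0.0, 0.0], [0.0, 0.0, 0.0]]
    - [0, [0.0, 0.0, 0.0], [0.0, 0.0, 0.0]]
    - [0, [0.0, 0.0, 0.0], [0.0, 0.0, 0.0]]
    - [0, [0.0, 0.0, 0.0], [0.0, 0.0, 0.0]]

```text
t: 29.6
position: [0.632, -0.1772, 0.061]
tcp_rot: [-2.311, -2.121, -0.001]
force: [-0.3, -0.6, -0.6]
gripper_width: -0.0001
```

```bash
python3 - <<'E'
from h import *
s=env.get_state(); print(s["t"],s["position"],s["tcp_rot"],s["force"],RZ.inv().apply(s["position"]-H),s["gripper_width"])
im=env.grab_frame("side")[:,:,::-1]
cv2.imwrite("pics/sd21.png",cv2.resize(im[130:260,190:350],None,fx=4.5,fy=4.5,interpolation=cv2.INTER_CUBIC))
E
```

```text
29.6 [ 0.632  -0.1772  0.061 ] [-2.3107 -2.1209 -0.0012] [-0.2905 -0.5857 -0.645 ] [-0.0858 -0.0608  0.005 ] -8.279152893871717e-05
```

View pics/sd21.png

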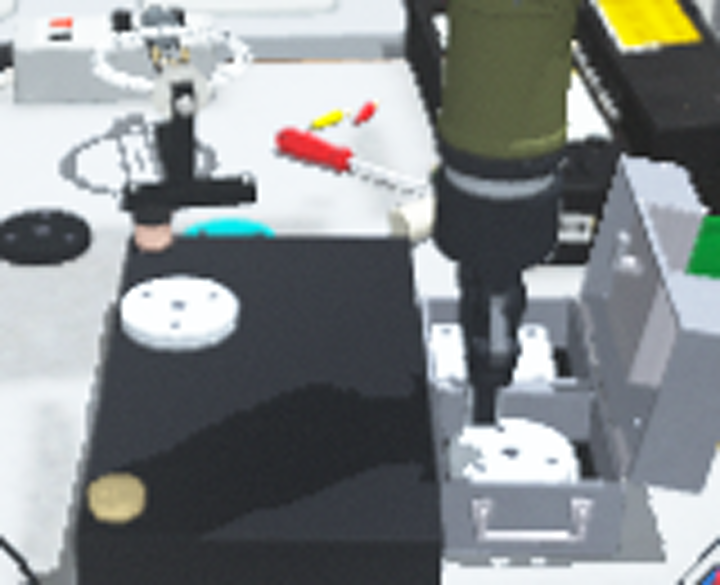

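```bash
python3 - <<'E'
from h import *
a=np.deg2rad(-52)
Q=rotB(PSI+a,np.pi/2);Q0=rotB(PSI,np.pi/2)
s=env.get_state();print(s["qpos"])
c=np.array([-.280,.069]);dr=np.array([np.cos(a),np.sin(a)])
st=c-.060*dr; print(st)
p,r=plan([(hw(-.09,-.055,.060),Q0,2),(hw(st[0],st[1],.06),Q,7),(hw(st[0],st[1],.03),Q,1),(hw(st[0],st[1],.03),Q,1)],.6)
E
```

```text
[ 0.7078  1.1844 -1.0982  1.5497  1.1277  1.1442  0.8359]
[-0.3169  0.1163]
[[0.6, [0.003, -0.002, -0.028], [0.0, 0.0, 0.0]],[0.6, [0.003, -0.002, -0.027], [0.0, 0.0, 0.0]],[0.6, [0.024, -0.033, 0.0], [0.0, 0.0, 0.13]],[0.6, [0.02, -0.035, 0.0], [0.0, 0.0, 0.13]],[0.6, [0.015, -0.038, 0.0], [0.0, 0.0, 0.13]],[0.6, [0.01, -0.039, 0.0], [0.0, 0.0, 0.13]],[0.6, [0.005, -0.04, 0.0], [0.0, 0.0, 0.13]],[0.6, [0.0, -0.041, 0.001], [0.0, 0.0, 0.13]]]
[[0.6, [-0.006, -0.041, 0.0], [-0.01, 0.0, 0.12]],[0.6, [0.0, 0.0, 0.03], [0.0, 0.0, 0.0]],[0.6, [0.0, 0.0, 0.0], [0.0, 0.0, 0.0]]]
end [0.4157 0.018  0.0864] [3.0038 0.9048 0.0029]
```

Emit:
drive_tool:
  series:
    - [0, [0.003, -0.002, -0.028], [0.0, 0.0, 0.0]]
    - [0, [0.003, -0.002, -0.027], [0.0, 0.0, 0.0]]
    - [0.6, [0.024, -0.033, 0.0], [0.0, 0.0, 0.13]]
    - [0.6, [0.02, -0.035, 0.0], [0.0, 0.0, 0.13]]
    - [0.6, [0.015, -0.038, 0.0], [0.0, 0.0, 0.13]]
    - [0.6, [0.01, -0.039, 0.0], [0.0, 0.0, 0.13]]
    - [0.6, [0.005, -0.04, 0.0], [0.0, 0.0, 0.13]]
    - [0.6, [0.0, -0.041, 0.001], [0.0, 0.0, 0.13]]

```text
t: 30.65
position: [0.447, -0.0077, 0.1184]
tcp_rot: [-2.947, -1.077, -0.004]
force: [0.6, 0.9, 0.1]
gripper_width: 0.0511
```

Emit:
drive_tool:
  series:
    - [0.6, [-0.006, -0.041, 0.0], [0.0, 0.0, 0.12]]
    - [0.6, [0.0, 0.0, 0.0], [0.0, 0.0, 0.0]]
    - [0.6, [0.0, 0.0, 0.015], [0.0, 0.0, 0.0]]
    - [0.6, [0.0, 0.0, 0.015], [0.0, 0.0, 0.0]]
    - [0.6, [0.0, 0.0, 0.0], [0.0, 0.0, 0.0]]
    - [0.6, [0.0, 0.0, 0.0], [0.0, 0.0, 0.0]]
    - [0.6, [0.0, 0.0, 0.0], [0.0, 0.0, 0.0]]
    - [0.6, [0.0, 0.0, 0.0], [0.0, 0.0, 0.0]]

```text
t: 31.65
position: [0.416, 0.0182, 0.0868]
tcp_rot: [-3.004, -0.904, 0.001]
force: [-0.3, 0.2, -0.3]
gripper_width: 0.0512
```

```bash
python3 - <<'E'
from h import *
s=env.get_state(); print(s["t"],s["position"],s["tcp_rot"],s["force"],RZ.inv().apply(s["position"]-H),s["gripper_width"],s["qpos"])
im=env.grab_frame("wrist")[:,:,::-1]
cv2.imwrite("pics/w22.png",im)
im=env.grab_frame("side")[:,:,::-1]
cv2.imwrite("pics/sd22.png",cv2.resize(im[130:260,190:350],None,fx=4.5,fy=4.5,interpolation=cv2.INTER_CUBIC))
E
```

```text
31.65 [0.416  0.0182 0.0868] [-3.0037 -0.9045  0.0011] [-0.2856  0.2037 -0.2892] [-0.317   0.1165  0.0308] 0.0512470618311152 [ 0.3963  0.8957 -0.9311  2.2734  1.2938  0.7041 -0.9316]
```

View pics/w22.png

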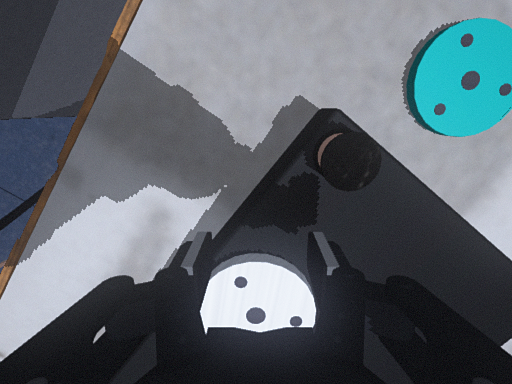

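View pics/sd22.png

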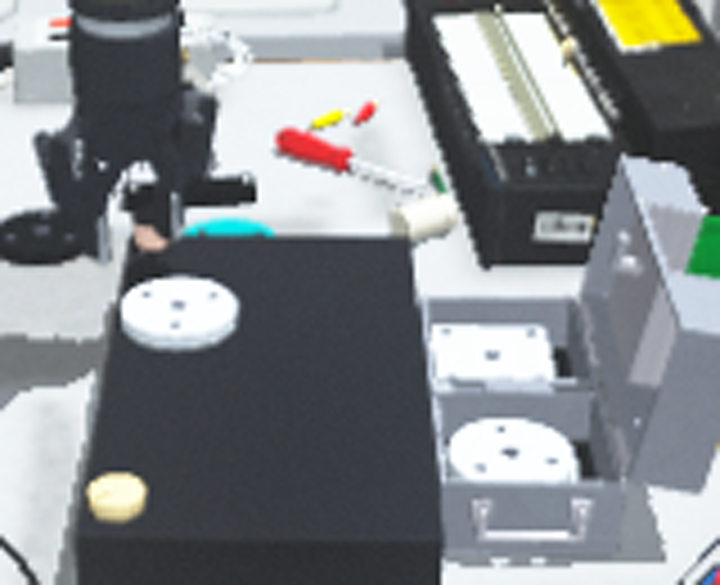

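Emit:
drive_tool:
  series:
    - [0.6, [-0.001, 0.0, 0.013], [0.0, 0.0, 0.0]]
    - [0.6, [0.0, 0.0, 0.012], [0.0, 0.0, 0.0]]
    - [0.6, [0.0, 0.012, 0.0], [0.0, 0.0, 0.0]]
    - [0.6, [0.0, 0.015, 0.0], [0.0, 0.0, 0.0]]
    - [0.6, [0.0, 0.015, 0.0], [0.0, 0.0, 0.0]]
    - [0.6, [0.0, 0.015, 0.0], [0.0, 0.0, 0.0]]
    - [0.6, [0.0, 0.015, 0.0], [0.0, 0.0, 0.0]]
    - [0.6, [0.0, 0.015, 0.0], [0.0, 0.0, 0.0]]

```text
t: 32.75
position: [0.4628, -0.0545, 0.061]
tcp_rot: [-3.002, -0.905, 0.003]
force: [-1.0, 1.1, 0.4]
gripper_width: 0.051
```

Emit:
drive_tool:
  series:
    - [0.6, [0.0, 0.015, 0.0], [0.0, 0.0, 0.0]]
    - [0.6, [0.0, 0.015, 0.0], [0.0, 0.0, 0.0]]
    - [0.6, [0.0, 0.015, 0.0], [0.0, 0.0, 0.0]]
    - [0.6, [0.0, 0.015, 0.0], [0.0, 0.0, 0.0]]
    - [0.6, [0.0, 0.015, 0.0], [0.0, 0.0, 0.0]]
    - [0.6, [0.0, 0.01, 0.0], [0.0, 0.0, 0.0]]
    - [0.6, [0.0, 0.008, 0.0], [0.0, 0.0, 0.0]]
    - [0.6, [0.0, 0.0, 0.0], [0.0, 0.0, 0.0]]

```text
t: 33.75
position: [0.5145, -0.1327, 0.0604]
tcp_rot: [-3.004, -0.904, 0.002]
force: [-0.7, 0.7, 0.5]
gripper_width: 0.0512
```

```bash
python3 - <<'E'
from h import *
s=env.get_state(); print(s["t"],s["position"],s["tcp_rot"],s["force"],RZ.inv().apply(s["position"]-H),s["gripper_width"],s["qpos"])
im=env.grab_frame("wrist")[:,:,::-1]
cv2.imwrite("pics/w23.png",im)
im=env.grab_frame("side")[:,:,::-1]
cv2.imwrite("pics/sd23.png",cv2.resize(im[130:260,190:350],None,fx=4.5,fy=4.5,interpolation=cv2.INTER_CUBIC))
E
```

```text
33.75 [ 0.5145 -0.1327  0.0604] [-3.0042 -0.9037  0.0018] [-0.7488  0.7482  0.5324] [-0.2066 -0.0259  0.0044] 0.05118951929431072 [ 0.6687  1.0047 -0.8947  1.9484  1.1325  0.8095 -0.3125]
```

View pics/w23.png

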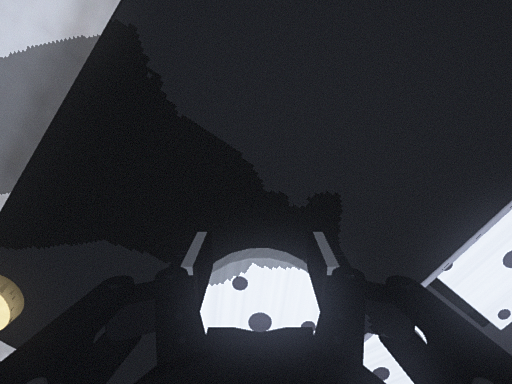

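View pics/sd23.png

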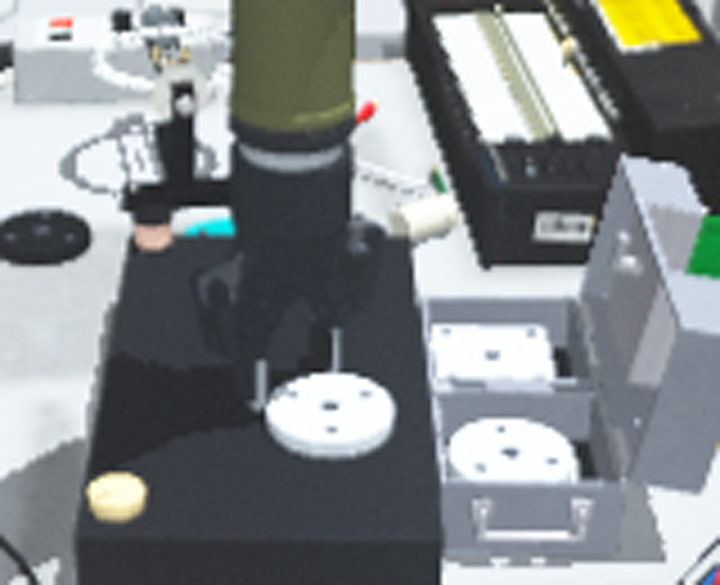

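```bash
python3 - <<'E'
from h import *
s=env.get_state()
p=onz("wrist",(260,322),.072,s);print(RZ.inv().apply(p-H))
a=np.deg2rad(-52); dr=np.array([np.cos(a),np.sin(a)])
Q=rotB(PSI+a,np.pi/2);Q0=rotB(PSI,np.pi/2)
st=np.array([-.2066,-.0259])-.025*dr
p,r=plan([(hw(st[0],st[1],.005),Q,2),(hw(st[0],st[1],.045),Q,2),(hw(-.242,-.059,.045),Q0,6),(hw(-.242,-.059,.045),Q0,1),(hw(-.242,-.059,.006),Q0,3)],.6)
E
```

```text
[-0.1808 -0.0579  0.016 ]
[[0.6, [0.0, -0.012, 0.0], [0.0, 0.0, 0.0]],[0.6, [0.0, -0.013, -0.001], [0.0, 0.0, 0.0]],[0.6, [0.0, 0.0, -0.02], [0.0, 0.0, 0.0]],[0.6, [0.0, 0.0, -0.02], [0.0, 0.0, 0.0]],[0.6, [-0.008, 0.005, 0.0], [0.0, 0.0, -0.15]],[0.6, [-0.009, 0.004, 0.0], [0.0, 0.0, -0.15]],[0.6, [-0.009, 0.002, 0.0], [0.0, 0.0, -0.15]],[0.6, [-0.009, 0.001, 0.0], [0.0, 0.0, -0.15]]]
[[0.6, [-0.009, -0.001, 0.0], [0.0, 0.0, -0.15]],[0.6, [-0.009, -0.002, 0.0], [0.0, 0.0, -0.15]],[0.6, [-0.001, 0.0, 0.0], [0.0, 0.0, 0.0]],[0.6, [0.0, 0.0, 0.013], [0.0, 0.0, 0.0]],[0.6, [0.0, 0.0, 0.013], [0.0, 0.0, 0.0]],[0.6, [0.0, 0.0, 0.013], [0.0, 0.0, 0.0]]]
end [ 0.4762 -0.163   0.0624] [-2.3113 -2.1211 -0.0005]
```

Emit:
drive_tool:
  series:
    - [0.6, [0.0, -0.012, 0.0], [0.0, 0.0, 0.0]]
    - [0.6, [0.0, -0.013, -0.001], [0.0, 0.0, 0.0]]
    - [0.6, [0.0, 0.0, -0.02], [0.0, 0.0, 0.0]]
    - [0.6, [0.0, 0.0, -0.02], [0.0, 0.0, 0.0]]
    - [0.6, [-0.008, 0.005, 0.0], [0.0, 0.0, -0.15]]
    - [0.6, [-0.009, 0.004, 0.0], [0.0, 0.0, -0.15]]
    - [0.6, [-0.009, 0.002, 0.0], [0.0, 0.0, -0.15]]
    - [0.6, [-0.009, 0.001, 0.0], [0.0, 0.0, -0.15]]

```text
t: 34.85
position: [0.4843, -0.1462, 0.1013]
tcp_rot: [-2.598, -1.759, 0.001]
force: [0.8, -0.0, 0.2]
gripper_width: 0.0512
```

Emit:
drive_tool:
  series:
    - [0.6, [-0.009, -0.001, 0.0], [0.0, 0.0, -0.15]]
    - [0.6, [-0.009, -0.002, 0.0], [0.0, 0.0, -0.15]]
    - [0.6, [-0.001, 0.0, 0.0], [0.0, 0.0, 0.0]]
    - [0.6, [0.0, 0.0, 0.013], [0.0, 0.0, 0.0]]
    - [0.6, [0.0, 0.0, 0.013], [0.0, 0.0, 0.0]]
    - [0.6, [0.0, 0.0, 0.013], [0.0, 0.0, 0.0]]
    - [0.6, [0.0, 0.0, 0.0], [0.0, 0.0, 0.0]]
    - [0.6, [0.0, 0.0, 0.0], [0.0, 0.0, 0.0]]

```text
t: 35.85
position: [0.4763, -0.1624, 0.0625]
tcp_rot: [-2.311, -2.121, -0.002]
force: [0.1, 1.2, 0.4]
gripper_width: 0.0516
```

```bash
python3 - <<'E'
from h import *
s=env.get_state(); print(s["t"],s["position"],s["tcp_rot"],s["force"],RZ.inv().apply(s["position"]-H),s["gripper_width"],s["qpos"])
im=env.grab_frame("wrist")[:,:,::-1]
cv2.imwrite("pics/w24.png",im)
E
```

```text
35.85 [ 0.4763 -0.1624  0.0625] [-2.3105 -2.1209 -0.0018] [0.0749 1.2139 0.4441] [-0.2422 -0.0587  0.0065] 0.0516209644977373 [ 0.8202  1.0563 -1.0541  2.0268  1.2428  0.9215  0.5299]
```

View pics/w24.png

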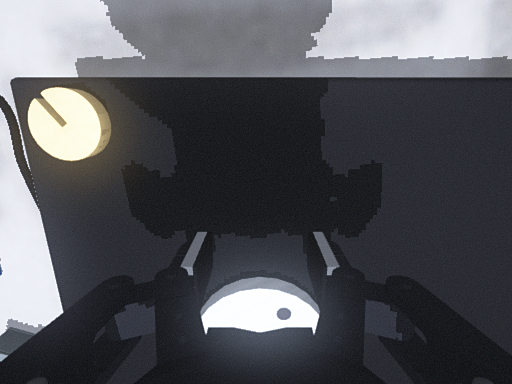

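Emit:
drive_tool:
  series:
    - [0.6, [0.0, 0.011, 0.0], [0.0, 0.0, 0.0]]
    - [0.6, [0.0, 0.011, 0.0], [0.0, 0.0, 0.0]]
    - [0.6, [0.0, 0.011, 0.0], [0.0, 0.0, 0.0]]
    - [0.6, [-0.001, 0.011, 0.0], [0.0, 0.0, 0.0]]
    - [0.6, [-0.001, 0.011, 0.0], [0.0, 0.0, 0.0]]
    - [0.6, [0.0, 0.011, 0.0], [0.0, 0.0, 0.0]]
    - [0.6, [0.0, 0.011, 0.0], [0.0, 0.0, 0.0]]
    - [0.6, [0.0, 0.011, 0.0], [0.0, 0.0, 0.0]]

```text
t: 36.9
position: [0.5643, -0.1723, 0.0621]
tcp_rot: [-2.311, -2.121, -0.001]
force: [-1.7, -0.2, 1.8]
gripper_width: 0.0511
```

Emit:
drive_tool:
  series:
    - [0.6, [0.0, 0.008, 0.0], [0.0, 0.0, 0.0]]
    - [0.6, [0.0, 0.008, 0.0], [0.0, 0.0, 0.0]]
    - [0.6, [0.0, 0.008, 0.0], [0.0, 0.0, 0.0]]
    - [0.6, [0.0, 0.008, 0.0], [0.0, 0.0, 0.0]]
    - [0.6, [0.0, 0.008, 0.0], [0.0, 0.0, 0.0]]
    - [0.6, [0.0, 0.008, 0.0], [0.0, 0.0, 0.0]]
    - [0.6, [0.0, 0.008, 0.0], [0.0, 0.0, 0.0]]
    - [0.6, [0.0, 0.006, 0.0], [0.0, 0.0, 0.0]]

```text
t: 37.9
position: [0.6263, -0.1775, 0.0621]
tcp_rot: [-2.311, -2.121, -0.002]
force: [-0.7, 0.2, 0.8]
gripper_width: 0.0514
```

```bash
python3 - <<'E'
from h import *
s=env.get_state(); print(s["t"],s["position"],s["tcp_rot"],s["force"],RZ.inv().apply(s["position"]-H),s["gripper_width"])
im=env.grab_frame("side")[:,:,::-1]
cv2.imwrite("pics/sd25.png",cv2.resize(im[130:260,190:350],None,fx=4.5,fy=4.5,interpolation=cv2.INTER_CUBIC))
E
```

```text
37.9 [ 0.6263 -0.1775  0.0621] [-2.3112 -2.1209 -0.0023] [-0.6557  0.2235  0.8359] [-0.0916 -0.0616  0.0061] 0.05137842250946008
```

View pics/sd25.png

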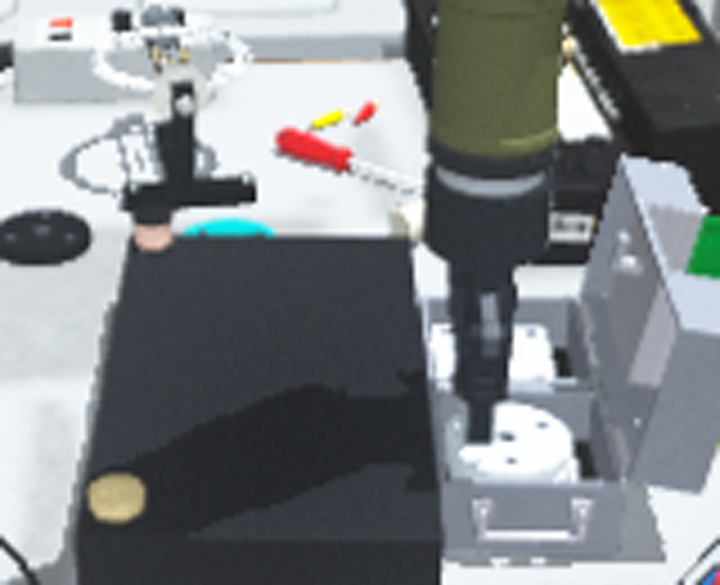

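Emit:
drive_tool:
  series:
    - [0.6, [0.0, 0.004, 0.0], [0.0, 0.0, 0.0]]
    - [0.6, [0.0, 0.003, 0.0], [0.0, 0.0, 0.0]]
    - [0.6, [0.0, 0.0, 0.0], [0.0, 0.0, 0.0]]
    - [0.6, [0.0, -0.01, -0.005], [0.0, 0.0, 0.0]]
    - [0.6, [0.0, -0.025, -0.03], [0.0, 0.0, 0.0]]
    - [0.6, [0.0, -0.04, -0.04], [0.0, 0.0, 0.0]]
    - [0.6, [0.0, -0.04, -0.04], [0.0, 0.0, 0.0]]
    - [0.6, [0.0, 0.0, 0.0], [0.0, 0.0, 0.0]]

```text
t: 38.95
position: [0.5164, -0.1688, 0.1802]
tcp_rot: [-2.311, -2.125, -0.001]
force: [1.5, 0.5, -0.2]
gripper_width: 0.0511
```

```bash
python3 - <<'E'
from h import *
s=env.get_state(); print(s["t"],s["position"],s["tcp_rot"],s["force"],RZ.inv().apply(s["position"]-H),s["gripper_width"])
im=env.grab_frame("side")[:,:,::-1]
cv2.imwrite("pics/sd26.png",cv2.resize(im[130:260,190:350],None,fx=4.5,fy=4.5,interpolation=cv2.INTER_CUBIC))
im=env.grab_frame("wrist")[:,:,::-1]
cv2.imwrite("pics/w26.png",cv2.resize(im,None,fx=1.5,fy=1.5,interpolation=cv2.INTER_CUBIC))
E
```

```text
38.95 [ 0.5164 -0.1688  0.1802] [-2.3114 -2.1255 -0.0011] [ 1.5084  0.4611 -0.2448] [-0.2017 -0.0619  0.1242] 0.05114366518090467
```

View pics/sd26.png

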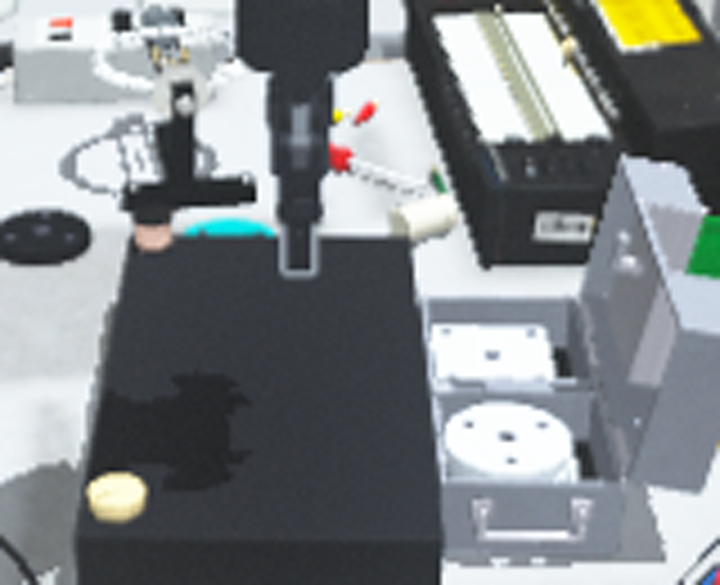

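View pics/w26.png

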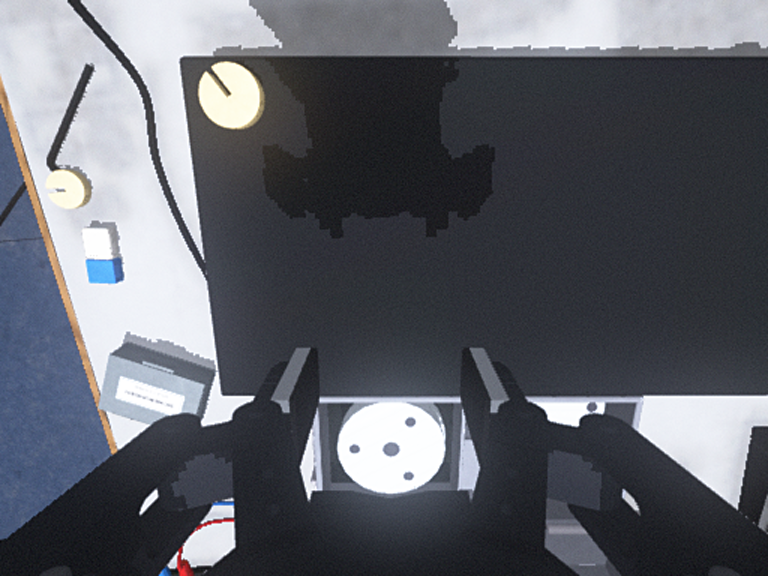

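Emit:
drive_tool:
  series:
    - [0.6, [0.0, -0.01, -0.02], [0.0, 0.0, 0.0]]
    - [0.6, [0.0, -0.01, -0.02], [0.0, 0.0, 0.0]]
    - [0.6, [0.008, 0.01, -0.02], [0.0, 0.0, 0.0]]
    - [0.6, [0.008, 0.01, -0.02], [0.0, 0.0, 0.0]]
    - [0.6, [0.008, 0.01, -0.02], [0.0, 0.0, 0.0]]
    - [0.6, [0.008, 0.0, -0.01], [0.0, 0.0, 0.0]]
    - [0.6, [0.0, 0.0, 0.0], [0.0, 0.0, 0.0]]
    - [0.6, [0.0, 0.0, 0.0], [0.0, 0.0, 0.0]]

```text
t: 40.05
position: [0.5303, -0.1388, 0.2867]
tcp_rot: [-2.31, -2.12, 0.001]
force: [-0.0, -0.8, -0.2]
gripper_width: 0.051
```

```bash
python3 - <<'E'
from h import *
s=env.get_state(); print(s["t"],s["force"],RZ.inv().apply(s["position"]-H))
iw=env.grab_frame("wrist")[:,:,::-1]
im=env.grab_frame("side")[:,:,::-1]
cv2.imwrite("pics/sd27.png",cv2.resize(im[170:250,270:350],None,fx=7,fy=7,interpolation=cv2.INTER_CUBIC))
cv2.imwrite("pics/w27.png",cv2.resize(iw,None,fx=1.5,fy=1.5,interpolation=cv2.INTER_CUBIC))
g=(iw.min(2)>190).astype(np.uint8)
n,l,st,c=cv2.connectedComponentsWithStats(g)
for j in range(1,n):
    if st[j,4]>600:
        cn=max(cv2.findContours((l==j).astype(np.uint8),0,1)[0],key=len)
        print(st[j],c[j],[RZ.inv().apply(onz("wrist",c[j],z,s)-H) for z in (.04,.052)])
        for z in (.04,.052):
            q=np.array([RZ.inv().apply(onz("wrist",p,z,s)-H)[:2]*1000 for p in cn[:,0]],np.float32); print(z,cv2.fitEllipse(q),cv2.minAreaRect(q))
sc=env.grab_frame("scene")[:,:,::-1]; cv2.imwrite("pics/sc27.png",cv2.resize(sc[110:280,160:370],None,fx=3.6,fy=3.5,interpolation=cv2.INTER_CUBIC))
E
```

```text
40.05 [-0.0237 -0.7724 -0.2148] [-0.1904 -0.0308  0.2307]
[  85    0  133  153 6568] [142.9788  38.4498] [array([-0.3449, -0.1715, -0.016 ]), array([-0.3423, -0.1672, -0.004 ])]
0.04 ((-241.58718872070312, -109.26072692871094), (156.08644104003906, 337.0242614746094), 119.46273803710938) ((-314.1888427734375, -147.55801391601562), (185.44085693359375, 142.3023681640625), 16.98617935180664)
0.052 ((-242.23626708984375, -106.8331298828125), (151.2863311767578, 326.6611328125), 119.4627685546875) ((-312.6060485839844, -143.9532470703125), (179.73760986328125, 137.9258575439453), 16.986183166503906)
[  178     0   334   287 28455] [399.885  139.9933] [array([-0.2201,  0.1612, -0.016 ]), array([-0.2214,  0.1553, -0.004 ])]Traceback (most recent call last):
  File "<stdin>", line 14, in <module>
  File "h.py", line 12, in onz
    o,d=ray(n,uv,st); return o+d*(z-o[2])/d[2]
        ~~~^^^^^^^^^
  File "h.py", line 5, in ray
    i=env.camera_info(n);K=i["camera_matrix"]
ValueError: time passes only in moves, steps and waits
```

View pics/w27.png

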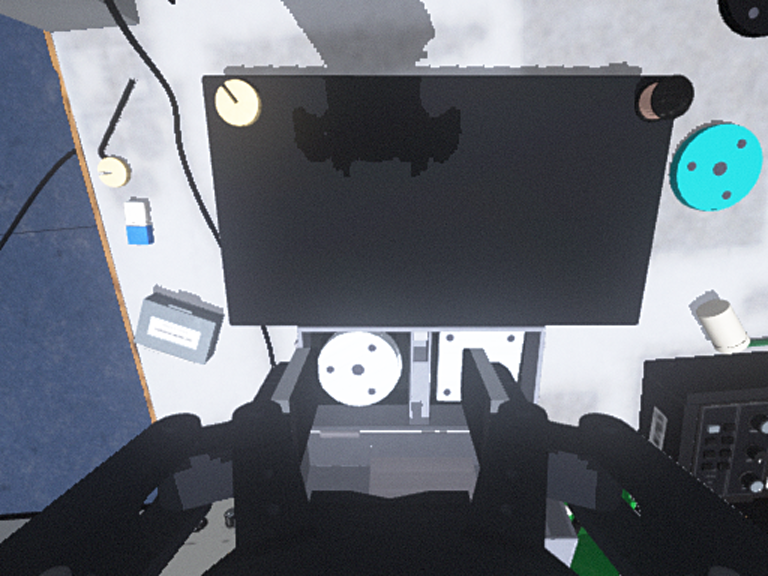

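View pics/sd27.png

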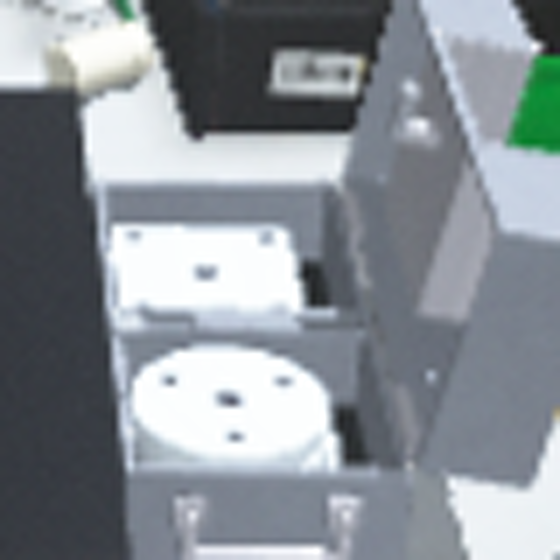

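```bash
python3 - <<'E'
from h import *
s=env.get_state();print(s["t"])
for w,d in (((358,369),(229,399)),((372,348),(170,380)),((371.5,391),(285,380)),((331,369),(235,437))):
    o1,d1=ray("wrist",((w[0]+.5)/1.5-.5,(w[1]+.5)/1.5-.5),s); o2,d2=ray("side",(270+(d[0]+.5)/7-.5,170+(d[1]+.5)/7-.5))
    A=np.array([d1,-d2]).T; t=np.linalg.lstsq(A,o2-o1,rcond=None)[0]
    a,b=o1+d1*t[0],o2+d2*t[1]; print(RZ.inv().apply((a+b)/2-H)+[0,0,.056],np.linalg.norm(a-b))
E
```

```text
40.15
[-0.0687 -0.0602  0.0511] 0.00021247979954683505
[-0.0912 -0.0463  0.0512] 0.0003693422482162243
[-0.0447 -0.0474  0.0519] 0.000726265371594045
[-0.0688 -0.0866  0.0507] 0.00013195602930751445
```

```bash
python3 - <<'E'
from h import *
sc=env.grab_frame("scene")[:,:,::-1]; cv2.imwrite("pics/sc28.png",cv2.resize(sc[110:280,160:370],None,fx=3.6,fy=3.5,interpolation=cv2.INTER_CUBIC))
E
```

```text
(no output)
```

View pics/sc28.png

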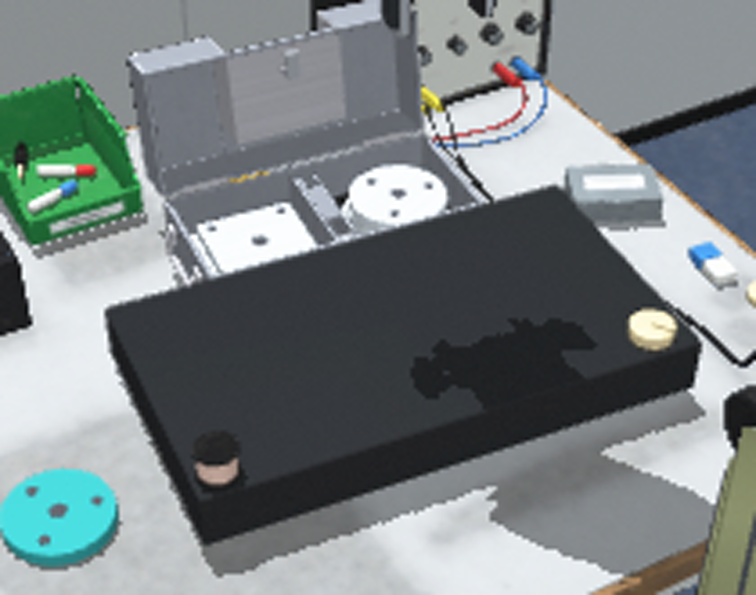

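```bash
python3 -c "
from plant import env
print(env.sign_off())"
```

```text
the job is handed in; nothing more can be done
None
```

The chest is open and all three plates are stored. I handed the job in at about 40 s with the arm standing clear.

**What I did:**
- I hooked the paddle with a finger pointing about 45° down, tripped the latch and raised the lid with it. I then pushed the lid from below until it stood past upright.
- I slid the square plate left and over the far edge into the left well, which already held the square plate.
- I slid both round plates into the right well, which already held the round one. The first came to rest leaning on the front wall; a second push with the closed fingers laid it flat.

**Last checks:**
- **Top round plate:** its four holes, measured from two cameras, lie at 50.7 to 51.9 mm. A flat stack of three should read 52 mm, so it is flat.
- **Square plate:** it looks flat in the side and scene pictures, but I did not measure it.
- **Lid:** in the side picture it stands roughly 1.7 rad open; I did not measure the angle.
- **Other things:** the bobbin, slotted weight, turquoise look-alike, fuse box and eraser looked unmoved in the final pictures, and the film can showed only partly. I did not check the screwdriver, or the black look-alike beyond a glimpse.

**What disagreed:**
- The first overhead picture was taken while the arm was still moving and put the chest about 8 mm too far left. I measured again with the arm at rest before hooking the paddle.
- The first tilt towards the hook ran into joint limits. I turned the tool half round and it then went through.

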